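# Turn out the parts cup and sort the hardware

## Robot

A 6-joint arm with a two-finger parallel gripper is mounted at the origin on a cart in front of the work surface, level with it; the furniture and walls round the work are solid. World frame = base frame: x ahead of the robot, y to its left, z up, the work surface at z = 0. Lengths are in m, angles in rad, forces in N, time in s.
With the tool pointing down it reaches from about 0.35 to 0.975 m from the base axis. Payload 4.9 kg.
Tool frame: the origin (TCP) lies midway between the tips of the shut fingers; the grasp point (between the pads) lies 19 mm behind it; z points along the fingers, y is the line along which they close (so a half turn about z gives the same grasp; the last joint's range is limited). The gripper opens to 85 mm and grips with 20 to 120 N. Pads are 22 mm wide; open, the fingers measure 114 mm over their backs; the gripper's body (76 mm by 85 mm) begins 54 mm behind the grasp point. The pads swing forward as they close: fully open they stand 13 mm farther back than shut.
Start: joints at [-1.338, 0.053, 1.613, -0, 1.476, -0.119], TCP at [0.215, -0.587, 0.231] pointing down, gripper open.
Joint ranges: [-3.01, 3.01], [-1.01, 2.22], [0.06, 2.58], [-1.02, 4.17], [0.09, 2.62], [-3.14, 3.14]. Speed limits (rad/s): [2.57, 2.57, 3.14, 3.14, 3.14, 3.14].

## Interface

Orientations are given as a rotation vector (axis times angle).
In Python, from station import ctrl gives the robot as it stands.
- The arm moves only by the tool step_arm, never from a script. Its argument "targets" is a list of rows, each an object with "travel": the shift along the world's x, y, z as a fraction of full scale, a list of three; "angular": the turn, a rotation vector about the world's x, y, z as a fraction of full scale, a list of three; "gripper": the opening, from 0 (shut) to 1 (fully open). In form: [{"travel": [x, y, z], "angular": [rx, ry, rz], "gripper": gripper}, ...]. A call has 1 to 10 rows; each row is the pose to reach, as a shift and turn from the pose commanded when the call began; what a row does not reach only later rows make up. Full scale, the value 1, is 0.6 m for a shift and pi/4 rad for a turn. A row lasts 1/10 s, in which the tool goes at most 50 mm and 8.59 degrees, less where a joint would pass 70% of its speed; a pose out of reach is approached as far as the arm can. A call with a number of a shift or a turn outside -1 to 1 is refused whole. A call with a gripper value outside its range is refused whole. The fingers move at their own pace and stop on an object; "squeeze" is the grip in N (left out, the last holds). Time passes only in rows, so rows that repeat a pose let the fingers close. It gives the time, the measured TCP pose, the force, the opening and the grip force at its end, in the units of the state.
- ctrl.get_obs(): the state, without advancing time (a new reading comes with each control period).
- ctrl.get_image(name): name is "scene" or "top" or "wrist"; returns a dict with "img" (480x640x3 uint8, red, green, blue), "fx", "fy", "cx", "cy" (pixels), "rvec" (rotation vector, rad) and "tvec" (3), from world to camera coordinates, as OpenCV has them. Camera axes: x right, y down, z forward; pixel columns grow to the right and rows downward; lengths in m; the calibration is good to about 2 mm. A picture is of the moment at which its call begins. There is no depth.
- ctrl.finish_job(): hands the job in; it is judged then, once.
The state is a dict: "t": time; "q": joint angles; "dq": joint speeds; "effort": joint torques, N m; "tool_pos": TCP position; "tool_rot": TCP orientation; "contact_force": force on the tool from outside, world axes, zero at the start; "wrist_torque": the same for the moment, N m; "opening": finger opening in m; "grip_force": force on a finger pad.
Only numpy, scipy, OpenCV 4.12 (cv2) and the standard library are available. Lean on these libraries where they do the work, as an engineer would, in place of code of your own. Each camera call takes 0.05 s, during which the arm holds its last target. There are 200 camera calls.

## Task

Turn the cup of mixed bolts and nuts over onto the floor of the white tray, mouth down, then lift it straight up so that the hardware is left in a heap, and stand the empty cup upside down on the bench beside the tray. Sort the heap into the wooden case, bolts in the larger well and nuts in the smaller one, and shut the case's lid fully. Do not knock over the little dark bottle.

Things in the scene. Friction and masses are not known exactly. Their poses are not given: they have to be found in the camera images.
- bolt_1: square-head bolt, steel, 37 mm long: head 17 x 17 mm and 7 mm thick, shank 10 mm diameter and 30 mm long. Origin on the axis at mid-length, 18.5 mm from the head's outer face; z runs along the shank, away from the head; x and y square to the head's sides. None if absent
- bolt_2: square-head bolt, steel, 37 mm long: head 17 x 17 mm and 7 mm thick, shank 10 mm diameter and 30 mm long. Origin on the axis at mid-length, 18.5 mm from the head's outer face; z runs along the shank, away from the head; x and y square to the head's sides. None if absent
- bolt_3: square-head bolt, steel, 37 mm long: head 17 x 17 mm and 7 mm thick, shank 10 mm diameter and 30 mm long. Origin on the axis at mid-length, 18.5 mm from the head's outer face; z runs along the shank, away from the head; x and y square to the head's sides. None if absent
- nut_1: square nut, steel, 20 x 20 mm (28 mm across corners) and 10 mm thick, dark threaded bore. Origin at its centre; z along the bore, x and y square to its four sides. None if absent
- nut_2: square nut, steel, 20 x 20 mm (28 mm across corners) and 10 mm thick, dark threaded bore. Origin at its centre; z along the bore, x and y square to its four sides. None if absent
- nut_3: square nut, steel, 20 x 20 mm (28 mm across corners) and 10 mm thick, dark threaded bore. Origin at its centre; z along the bore, x and y square to its four sides. None if absent
- cup: plain rigid steel parts cup, 90 mm high, slightly tapered: outside diameter 57 mm at the base, 67 mm at the rim (70 mm over the rolled edge), wall 3 mm, 0.12 kg. At the start it leans 50 degrees from upright on the stand, base about 50 mm above the bench, bolts and nuts loose inside. Origin at the centre of the base's underside; z along its axis towards the mouth
- cup_mouth (a point): centre of the cup's mouth, in the plane of the rim, 90 mm from the base along the cup's z
- stand: fixed sloping plywood stand, up to 80 mm high, holding the cup by a ledge under its base and two steel bars under its body. Origin at bench level; x (horizontal) is the way the cup leans; the foot, 84 mm wide, reaches from 38 mm behind the origin to 82 mm ahead. Both flanks of the cup are free; save the ledge at the base, the stand is 24 mm or more below the cup's axis
- tray: white rectangular tray, fixed in its place, 200 mm (its x) by 280 mm (its y), 46 mm high, rounded sloping walls; flat floor about 130 x 210 mm, 7 to 9 mm above its underside. It stands on a 10 mm plywood board a little smaller than itself, so the floor is 17 to 19 mm and the rim 56 mm above the bench. Origin under its centre, at its underside
- case: light wooden parts case, loose, 0.9 kg, 110 mm (its x) by 190 mm (its y) by 50 mm high, walls 5 mm, with two open wells divided by a 4 mm wall whose top is 43 mm above the bench, and a lid hinged along its +x (far) top edge. Origin under its centre, on the bench; its y axis points towards the smaller well
- bolt_well (a point): centre of the floor (10 mm above the bench) of the larger well, 100 x 110 mm inside, on the case's -y side: for bolts
- nut_well (a point): centre of the floor (10 mm above the bench) of the smaller well, 100 x 66 mm inside, on the case's +y side: for nuts
- lid (a joint): angle of the case's lid in rad: 0 shut flat on the case, 1.95 fully open (leaning back; its edge is then up to 175 mm above the bench). A stiff hinge: it stays where it is left and takes 1 to 2 N at its edge to move
- lid_hinge (a point): middle of the lid's hinge line (along the case's y), 50.5 mm above the bench; the lid is 6 mm thick, 113 mm from hinge to front edge, plus a small brass tab
- lid_tab (a point): top of the brass tab at the middle of the lid's front edge, 121 mm from the hinge line; with the lid shut it is at the case's -x side
- dark_bottle: small dark glass bottle with ribbed cap, 42 mm diameter, 54 mm high, standing near the work; origin under its centre; z up along its axis
Not all that is in view belongs to the job. What is shaped like the cup but blue is not meant.

How it is judged:
By the outcome, as a careful person would: the job done as asked, in the order asked, and still so for the second after the job is handed in, with the robot touching nothing.
Of bolt_3, nut_2, nut_3 only 1 to 3 are there at a start; the rules pass over those that are not, and their reading is None.
At some moment in a run one of case may be knocked a few centimetres aside while the robot is not near it.
It also fails if it takes over 210 s, if anything falls off the work surface, if the arm or the gripper's body presses on something with over 40 N, if the wrist force passes 120 N, or if a joint passes its speed limit or range.

## Working session

There is one attempt and no reset: what is moved stays moved. The work goes in short steps, Python scripts to look and compute and a tool call to move; the robot and the scene stay as the last step left them, time stands still between calls to the robot, and variables do not carry over. Pictures are saved under pics/ and viewed, at most 14 in all, crops included, and the job is handed in when it is done.

Besides the shell and the picture viewer there is one more tool, called after "Request:" as name([rows], argument=value, ...), one row to a line, values as JSON. step_arm: Moves the arm, as the interface text tells. Its arguments: {"type":"object","properties":{"targets":{"type":"array"},"squeeze":{"type":"number"}},"required":["targets"]}

```bash
ls; mkdir -p pics; cat > h.py <<'E'
import numpy as np, cv2
from scipy.spatial.transform import Rotation as R
from station import ctrl
def cap(name,fn=None):
    d=ctrl.get_image(name)
    if fn: cv2.imwrite('pics/'+fn+'.png',d['img'][:,:,::-1])
    np.save('/tmp/%s.npy'%(fn or name),d,allow_pickle=True)
    return d
def load(fn): return np.load('/tmp/%s.npy'%fn,allow_pickle=True).item()
def ray(d,u,v):
    Rm=R.from_rotvec(np.ravel(d['rvec'])).as_matrix(); t=np.ravel(d['tvec'])
    c=-Rm.T@t; r=Rm.T@np.array([(u-d['cx'])/d['fx'],(v-d['cy'])/d['fy'],1.]); return c,r/np.linalg.norm(r)
def plane(d,u,v,z):
    c,r=ray(d,u,v); return c+r*(z-c[2])/r[2]
def tri(*obs): # (d,u,v)...
    A=np.zeros((3,3));b=np.zeros(3);L=[]
    for d,u,v in obs:
        c,r=ray(d,u,v);P=np.eye(3)-np.outer(r,r);A+=P;b+=P@c;L.append((P,c))
    x=np.linalg.solve(A,b); return x,[np.linalg.norm(P@(x-c)).round(4) for P,c in L]
def proj(d,p):
    Rm=R.from_rotvec(np.ravel(d['rvec'])).as_matrix(); q=Rm@np.asarray(p)+np.ravel(d['tvec'])
    return np.array([d['fx']*q[0]/q[2]+d['cx'],d['fy']*q[1]/q[2]+d['cy']])
E
python3 - <<'E'
from h import *
for n in('scene','top','wrist'):
    d=cap(n,n+'0'); print(n,ray(d,320,240),d['fx'])
print(ctrl.get_obs())
s,t=[cv2.imread('pics/%s0.png'%n) for n in('scene','top')]
E
```

```text
pics
scene (array([-0.62007678,  0.73409362,  0.64159711]), array([ 0.78902385, -0.47763372, -0.38640316])) 501.22446582071706
top (array([0.27632415, 0.05621294, 1.46943373]), array([ 0.13931945,  0.00856153, -0.99021048])) 547.5047893586718
wrist (array([ 0.28175507, -0.56158228,  0.37287572]), array([-0.26872723, -0.09360551, -0.95865723])) 418.16019101407994
{'t': 0.15, 'q': array([-1.33799272e+00,  5.32453461e-02,  1.61394415e+00,  1.00305268e-05,
        1.47601219e+00, -1.19023762e-01]), 'dq': array([-0.00134605, -0.00142606, -0.00457955, -0.00020456, -0.0010838 ,
       -0.00151656]), 'effort': array([ 2.77110030e-04, -3.94242740e+01, -3.70722270e+01, -1.48186728e-04,
        4.66052719e-03, -7.19484206e-06]), 'tool_pos': array([ 0.21526245, -0.58625424,  0.23034114]), 'tool_rot': array([-3.09152667e+00, -5.49520488e-01,  1.27985642e-04]), 'contact_force': array([-0.35555955,  0.67787748,  0.23308315]), 'wrist_torque': array([-0.0517135 , -0.03545368,  0.02911596]), 'grip_force': 0.0, 'opening': 0.08552564934353706}
```

View pics/top0.png

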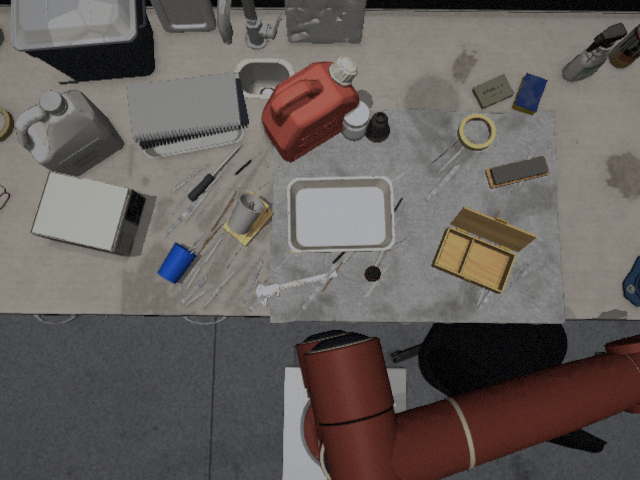

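View pics/scene0.png

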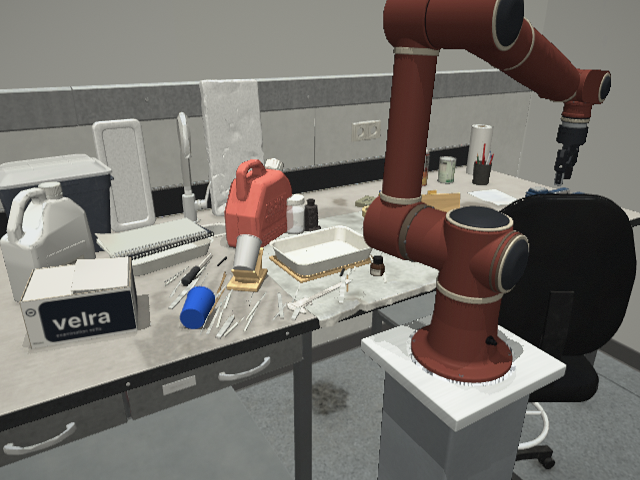

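The top view shows the steel cup on its stand at (248,212), the tray at (342,213), the case at (475,255) with its lid open to +x, and the dark bottle at (373,273). The scene view has the cup at (246,253). I'll enlarge these.

```bash
python3 - <<'E'
from h import *
s,t=[cv2.imread('pics/%s0.png'%n) for n in('scene','top')]
z=lambda i,x,y,w,h:cv2.resize(i[y:y+h,x:x+w],(400,300),interpolation=cv2.INTER_CUBIC)
cv2.imwrite('pics/m0.png',np.vstack([np.hstack([z(t,205,180,80,60),z(s,210,225,80,60)]),np.hstack([z(t,420,195,120,90),z(t,280,170,140,105)])]))
T=load('top0')
for n,u,v,zz in[('bottle',373,273,.054),('tray',342,213,.056),('case',475,262,.05),('cup',248,212,.09)]:print(n,plane(T,u,v,zz).round(3))
E
```

```text
bottle [ 0.391 -0.07   0.054]
tray [0.547 0.012 0.056]
case [ 0.423 -0.336  0.05 ]
cup [0.541 0.254 0.09 ]
```

View pics/m0.png

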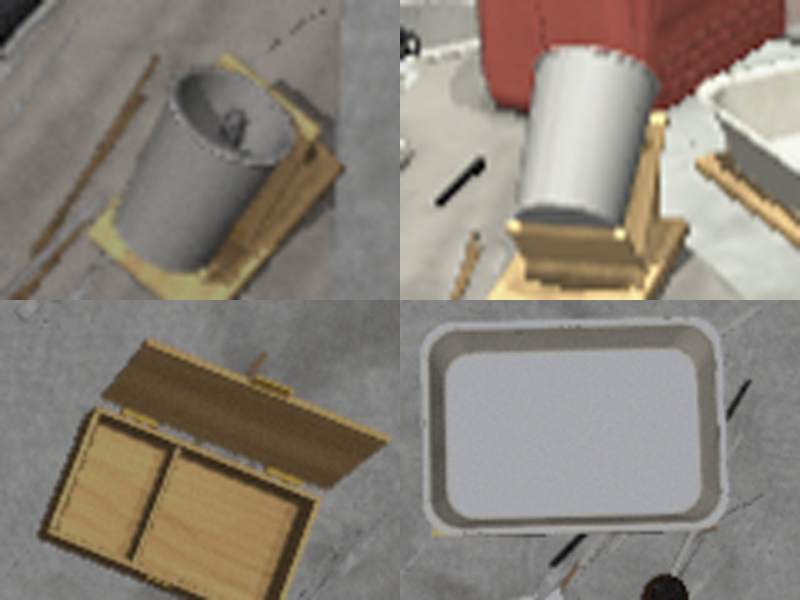

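The cup mouth faces far and right at about (251.8,203) in the top view, and its base shows in the scene view. I'll move the arm towards it for a closer look and log the joint data for kinematics.

Request:
step_arm([
  {"travel": [0.25,0.68,0.2],"angular": [0,0,0],"gripper": 1},
  {"travel": [0.25,0.68,0.2],"angular": [0,0,0],"gripper": 1},
  {"travel": [0.25,0.68,0.2],"angular": [0,0,0],"gripper": 1},
  {"travel": [0.25,0.68,0.2],"angular": [0,0,0],"gripper": 1},
  {"travel": [0.25,0.68,0.2],"angular": [0,0,0],"gripper": 1},
  {"travel": [0.25,0.68,0.2],"angular": [0,0,0],"gripper": 1},
  {"travel": [0.25,0.68,0.2],"angular": [0,0,0],"gripper": 1},
  {"travel": [0.25,0.68,0.2],"angular": [0,0,0],"gripper": 1},
  {"travel": [0.25,0.68,0.2],"angular": [0,0,0],"gripper": 1},
  {"travel": [0.25,0.68,0.2],"angular": [0,0,0],"gripper": 1},
])

```text
t: 1.15
tool_pos: [0.3671, -0.1747, 0.3539]
tool_rot: [3.089, 0.563, 0.007]
contact_force: [0.0, 0.7, 1.4]
opening: 0.0854
grip_force: 0.0
```

```bash
cat >> h.py <<'E'
import json,os
def log():
    o=ctrl.get_obs(); r=[o['t'],*o['q'],*o['tool_pos'],*o['tool_rot'],o['opening'],o['grip_force'],*o['contact_force']]
    open('log.txt','a').write(' '.join(map(str,r))+'\n')
    M=R.from_rotvec(o['tool_rot']).as_matrix()
    print('t',round(o['t'],2),'q',o['q'].round(3),'p',o['tool_pos'].round(4),'zt',M[:,2].round(3),'yt',M[:,1].round(3),'op',round(o['opening'],4),'gf',round(o['grip_force'],1),'F',o['contact_force'].round(1)); return o
E
python3 - <<'E'
from h import *
log(); cap('wrist','w1')
T,S=load('top0'),load('scene0')
print(tri((T,251.8,203),(S,249.6,238.2)))
E
```

```text
t 1.15 q [-0.629 -0.537  1.905  0.002  1.769  0.582] p [ 0.3671 -0.1747  0.3539] zt [ 0.005 -0.001 -1.   ] yt [ 0.353 -0.936  0.003] op 0.0854 gf 0.0 F [0.  0.7 1.4]
(array([0.56005342, 0.24251621, 0.11497812]), [np.float64(0.0016), np.float64(0.0016)])
```

Request:
step_arm([
  {"travel": [0.1,0.6,0],"angular": [0.3,0.3,0.2],"gripper": 1},
  {"travel": [0.1,0.6,0],"angular": [0.3,0.3,0.2],"gripper": 1},
  {"travel": [0.1,0.6,0],"angular": [0.3,0.3,0.2],"gripper": 1},
  {"travel": [0.1,0.6,0],"angular": [0.3,0.3,0.2],"gripper": 1},
  {"travel": [0.1,0.6,0],"angular": [0.3,0.3,0.2],"gripper": 1},
  {"travel": [0.1,0.6,0],"angular": [0.3,0.3,0.2],"gripper": 1},
  {"travel": [0.1,0.6,0],"angular": [0.3,0.3,0.2],"gripper": 1},
  {"travel": [0.1,0.6,0],"angular": [0.3,0.3,0.2],"gripper": 1},
  {"travel": [0.1,0.6,0],"angular": [0.3,0.3,0.2],"gripper": 1},
])

```text
t: 2.1
tool_pos: [0.4255, 0.1816, 0.3501]
tool_rot: [-2.763, -0.723, 0.278]
contact_force: [-0.1, -0.7, -0.8]
opening: 0.0854
grip_force: 0.0
```

```bash
python3 - <<'E'
from h import *
log(); cap('wrist','w2')
E
```

```text
t 2.1 q [ 0.097 -0.264  1.737  0.25   1.897  1.209] p [0.4255 0.1816 0.3501] zt [-0.251  0.211 -0.945] yt [ 0.45  -0.839 -0.307] op 0.0854 gf 0.0 F [-0.1 -0.7 -0.8]
```

View pics/w2.png

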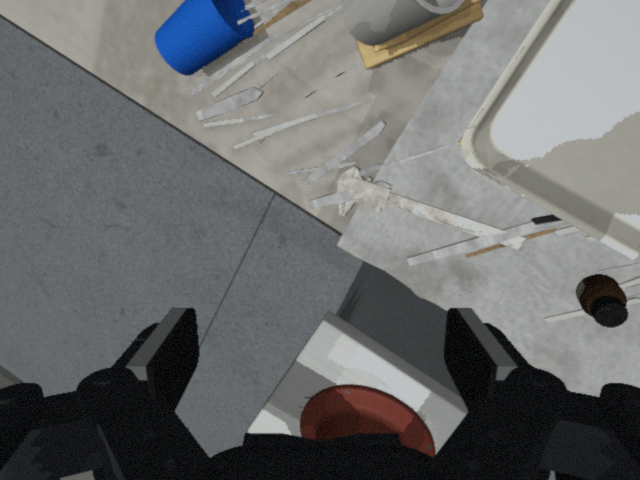

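The wrist view shows the cup's base side at the top edge (405,20), the blue cup at left, and the dark bottle at (603,300). I'll fit the kinematics from the log.

```bash
cat > kin.py <<'E'
import numpy as np
from scipy.spatial.transform import Rotation as R
from scipy.optimize import least_squares
D=lambda:np.loadtxt('log.txt')
E=R.from_euler
def fk(q,k,s4,s6):
    c6=k[0]; p=np.zeros(3); r=E('z',q[0])
    p=p+np.array([0,0,k[1]])+r.apply([k[2],k[3],0]); r=r*E('y',q[1])
    p=p+r.apply([k[4],0,k[5]]); r=r*E('y',q[2])
    p=p+r.apply([k[6],0,k[7]]); r=r*E('z',s4*q[3])*E('y',q[4])
    p=p+r.apply([0,k[8],k[9]]); r=r*E('z',s6*q[5]+c6); return p,r
if __name__=='__main__':
    d=D(); Q,P,T=d[:,1:7],d[:,7:10],d[:,10:13]
    for s4 in(1,-1):
      for s6 in(1,-1):
        def f(k):
            o=[]
            for q,p,t in zip(Q,P,T):
                a,r=fk(q,k,s4,s6); o+=[*(a-p),*(.2*(R.from_rotvec(t).inv()*r).as_rotvec())]
            return np.r_[o,1e-3*(k[1:]-[.3,0,.07,0,.3,0,.3,0,.25])]
        for c in(0,1.5,3,-1.5):
            s=least_squares(f,[c,.3,0,.07,0,.3,0,.3,0,.25]); print(s4,s6,s.cost,s.x.round(4))
E
cat > l.py <<'E'
E
python3 kin.py | sort -g -k3 | head -20; head -c 0 l.py; rm l.py
```

```text
0.2814]
 -0.2666]
 -0.2666]
 -0.2666]
 -0.2666]
 -0.2666]
 -0.2666]
 -0.2666]
 -0.2666]
1 1 2.391605323253095e-08 [1.5708 0.2135 0.126  0.0602 0.0868 0.3781 0.0274 0.3939 0.014  0.2814]
1 1 2.3916053232561814e-08 [1.5708 0.2135 0.126  0.0602 0.0868 0.3781 0.0274 0.3939 0.014  0.2814]
1 1 2.391605323368951e-08 [1.5708 0.2135 0.126  0.0602 0.0868 0.3781 0.0274 0.3939 0.014  0.2814]
1 1 2.3916053234675124e-08 [1.5708 0.2135 0.126  0.0602 0.0868 0.3781 0.0274 0.3939 0.014  0.2814]
-1 1 0.004737313123463873 [ 1.4895  0.2219  0.1138  0.1707 -0.0986  0.0166  0.173   0.3527 -0.0965
-1 1 0.004737313123464266 [ 1.4895  0.2219  0.1138  0.1707 -0.0986  0.0166  0.173   0.3527 -0.0965
-1 1 0.004737313123465187 [ 1.4895  0.2219  0.1138  0.1707 -0.0986  0.0166  0.173   0.3527 -0.0965
-1 1 0.004737313123465684 [ 1.4895  0.2219  0.1138  0.1707 -0.0986  0.0166  0.173   0.3527 -0.0965
1 -1 0.015727432778240485 [3.3618 0.2135 0.126  0.0602 0.0868 0.3781 0.0274 0.3939 0.014  0.2814]
1 -1 0.01572743277824049 [3.3618 0.2135 0.126  0.0602 0.0868 0.3781 0.0274 0.3939 0.014  0.2814]
1 -1 0.015727432778240492 [-2.9213  0.2135  0.126   0.0602  0.0868  0.3781  0.0274  0.3939  0.014
```

```bash
cat >> kin.py <<'E'
K=np.array([1.5708,.2135,.126,.0602,.0868,.3781,.0274,.3939,.014,.2814])
LO=np.array([-3.01,-1.01,.06,-1.02,.09,-3.14]);HI=np.array([3.01,2.22,2.58,4.17,2.62,3.14])
def ik(p,r,seeds):
    S=[]
    for q0 in seeds:
        f=lambda q:np.r_[fk(q,K,1,1)[0]-p,.2*(r.inv()*fk(q,K,1,1)[1]).as_rotvec()]
        s=least_squares(f,np.clip(q0,LO+.01,HI-.01),bounds=(LO,HI))
        if s.cost<1e-7 and not any(np.abs(s.x-x).max()<.05 for x in S): S.append(s.x)
    return S
SEED=[[a,b,c,d,e,f] for a in(0,.8) for b,c in((0,1.6),(-.5,2)) for d in(-.5,1.5,3.5) for e in(.6,1.6) for f in(-2,0,2)]
E
sed -i 's/^if __name__/def _fit_/;s/^def _fit_.*/if __name__=="__main__":/' kin.py
cat > plan.py <<'E'
from kin import *
yaw=np.radians(-24);h=np.array([np.cos(yaw),np.sin(yaw),0]);z=np.array([0,0,1.])
base=np.array([.497,.27,.053]); s50,c50=np.sin(np.radians(50)),np.cos(np.radians(50))
a=s50*h+c50*z; g=base+.030*a
def frame(zt,yt): return R.from_matrix(np.c_[np.cross(yt,zt),yt,zt])
for phi in(40,55,70):
  ph=np.radians(phi); zt=np.sin(ph)*h-np.cos(ph)*z; n=np.cross(z,h)
  for sg in(1,-1):
    r0=frame(zt,sg*n); S0=ik(g+.019*zt,r0,SEED)
    print('INIT',phi,sg,[s.round(2).tolist() for s in S0])
    pf=np.radians(phi-130)
    for az in range(0,360,45):
        hh=np.array([np.cos(np.radians(az)),np.sin(np.radians(az)),0]); z2=np.sin(pf)*hh-np.cos(pf)*z; n2=np.cross(z,hh)
        S=ik(np.array([.53,.01,.078])+.019*z2,frame(z2,sg*n2),SEED[::3])
        if S: print('   tool az',(az+180)%360,[s.round(2).tolist() for s in S])
E
python3 plan.py
```

```text
INIT 40 1 []
   tool az 180 [[-0.08, 1.01, 1.21, -0.13, 2.49, -1.68]]
   tool az 225 [[0.17, 0.91, 1.42, -0.8, 2.21, -2.12]]
   tool az 45 [[-0.62, 0.62, 2.57, 1.73, 1.58, -1.62]]
   tool az 90 [[-0.56, 0.71, 2.02, 1.05, 1.79, -1.21]]
   tool az 135 [[-0.34, 0.91, 1.48, 0.58, 2.24, -1.18]]
INIT 40 -1 []
   tool az 180 [[-0.08, 1.01, 1.21, -0.13, 2.49, 1.46]]
   tool az 225 [[0.17, 0.91, 1.42, -0.8, 2.21, 1.02]]
INIT 55 1 []
   tool az 180 [[-0.08, 0.87, 1.3, -0.1, 2.28, -1.66]]
   tool az 225 [[0.16, 0.77, 1.5, -0.68, 2.02, -2.09]]
   tool az 90 [[-0.55, 0.54, 2.08, 0.97, 1.6, -1.12]]
   tool az 135 [[-0.33, 0.76, 1.55, 0.5, 2.05, -1.2]]
INIT 55 -1 []
   tool az 225 [[0.16, 0.77, 1.5, -0.68, 2.02, 1.05]]
INIT 70 1 []
   tool az 180 [[-0.08, 0.7, 1.43, -0.08, 2.05, -1.65]]
   tool az 225 [[0.14, 0.61, 1.6, -0.57, 1.83, -2.09]]
   tool az 270 [[0.3, 0.38, 2.04, -1.01, 1.36, -2.27]]
   tool az 90 [[-0.51, 0.37, 2.12, 0.87, 1.43, -1.01]]
   tool az 135 [[-0.32, 0.6, 1.65, 0.42, 1.86, -1.2]]
INIT 70 -1 []
   tool az 225 [[0.14, 0.61, 1.6, -0.57, 1.83, 1.05]]
   tool az 270 [[0.3, 0.38, 2.04, -1.01, 1.36, 0.88]]
```

```bash
cat > p2.py <<'E'
import kin; from kin import *
kin.LO=np.array([-3.01,-1.01,.06,-3.5,.0,-6.3]);kin.HI=np.array([3.01,2.22,2.58,4.5,2.9,6.3])
def frame(zt,yt): return R.from_matrix(np.c_[np.cross(yt,zt),yt,zt])
z=np.array([0,0,1.]); base=np.array([.497,.27,.053])
sd=[[.8,0,1.6,-1.2,1.2,f] for f in(-1,1)]+[[1.2,-.3,2.2,-1.6,1.,0],[.8,0,2.2,-2,.8,0]]
for yw in(-15,-24,-33):
  yaw=np.radians(yw);h=np.array([np.cos(yaw),np.sin(yaw),0]);n=np.cross(z,h)
  a=np.sin(np.radians(50))*h+np.cos(np.radians(50))*z; g=base+.035*a
  for phi in(20,30,40,55,70):
   for th in(-25,-15,0,15):
    ph=np.radians(phi); zt=np.sin(ph)*h-np.cos(ph)*z
    rr=R.from_rotvec(a*np.radians(th)); z1=rr.apply(zt); y1=rr.apply(n)
    S=ik(g+.019*z1,frame(z1,y1),sd)
    print(yw,phi,th,z1.round(2),[s.round(2).tolist() for s in S])
E
python3 p2.py
```

```text
-15 20 -25 [ 0.17 -0.46 -0.87] [[0.56, 0.25, 1.93, -0.56, 1.14, -0.24]]
-15 20 -15 [ 0.25 -0.32 -0.92] [[0.52, 0.15, 2.04, -0.51, 0.95, -0.35]]
-15 20 0 [ 0.33 -0.09 -0.94] [[0.44, 0.03, 2.2, -0.36, 0.67, -0.61]]
-15 20 15 [ 0.37  0.15 -0.92] [[0.33, -0.05, 2.34, 0.05, 0.44, -1.16]]
-15 30 -25 [ 0.32 -0.52 -0.8 ] [[0.62, 0.25, 1.99, -0.75, 1.09, -0.07]]
-15 30 -15 [ 0.4  -0.37 -0.84] [[0.58, 0.15, 2.11, -0.75, 0.89, -0.12]]
-15 30 0 [ 0.48 -0.13 -0.87] [[0.5, 0.01, 2.28, -0.7, 0.57, -0.26]]
-15 30 15 [ 0.53  0.12 -0.84] [[0.38, -0.07, 2.42, -0.35, 0.23, -0.72]]
-15 40 -25 [ 0.45 -0.56 -0.69] [[0.67, 0.27, 2.05, -0.96, 1.07, 0.12]]
-15 40 -15 [ 0.53 -0.41 -0.74] [[0.64, 0.16, 2.18, -1.01, 0.87, 0.14]]
-15 40 0 [ 0.62 -0.17 -0.77] [[0.57, 0.03, 2.35, -1.14, 0.55, 0.2]]
-15 40 15 [ 0.67  0.09 -0.74] [[0.46, -0.05, 2.48, -1.58, 0.22, 0.55]]
-15 55 -25 [ 0.63 -0.59 -0.5 ] [[0.75, 0.34, 2.13, -1.27, 1.12, 0.43]]
-15 55 -15 [ 0.71 -0.45 -0.55] [[0.72, 0.24, 2.25, -1.4, 0.95, 0.55]]
-15 55 0 [ 0.79 -0.21 -0.57] [[0.66, 0.13, 2.43, -1.72, 0.72, 0.84]]
-15 55 15 [ 0.84  0.03 -0.55] [[0.57, 0.0
[... 2378 characters left out ...]
]]
-33 40 0 [ 0.54 -0.35 -0.77] [[0.61, 0.11, 2.23, -1.0, 0.79, 0.35]]
-33 40 15 [ 0.66 -0.12 -0.74] [[0.55, 0.0, 2.41, -1.32, 0.48, 0.6]]
-33 55 -25 [ 0.42 -0.76 -0.5 ] [[0.73, 0.44, 1.94, -1.05, 1.34, 0.42]]
-33 55 -15 [ 0.53 -0.64 -0.55] [[0.72, 0.34, 2.08, -1.14, 1.17, 0.53]]
-33 55 0 [ 0.69 -0.45 -0.57] [[0.71, 0.22, 2.27, -1.36, 0.93, 0.76]]
-33 55 15 [ 0.81 -0.22 -0.55] [[0.66, 0.14, 2.45, -1.77, 0.76, 1.14]]
-33 70 -25 [ 0.55 -0.79 -0.28] [[0.78, 0.54, 1.97, -1.26, 1.44, 0.61]]
-33 70 -15 [ 0.65 -0.69 -0.32] [[0.78, 0.47, 2.09, -1.37, 1.31, 0.76]]
-33 70 0 [ 0.79 -0.51 -0.34] [[0.77, 0.38, 2.27, -1.59, 1.16, 1.05]]
-33 70 15 [ 0.89 -0.31 -0.32] [[0.74, 0.34, 2.43, -1.92, 1.09, 1.41]]
```

Request:
step_arm([
  {"travel": [0,0.13,0],"angular": [-0.3,-0.3,-0.2],"gripper": 1},
  {"travel": [0,0.13,0],"angular": [-0.3,-0.3,-0.2],"gripper": 1},
  {"travel": [0,0.13,0],"angular": [-0.3,-0.3,-0.2],"gripper": 1},
  {"travel": [0,0.13,0],"angular": [-0.3,-0.3,-0.2],"gripper": 1},
  {"travel": [0,0.13,0],"angular": [-0.3,-0.3,-0.2],"gripper": 1},
])

```text
t: 2.65
tool_pos: [0.4258, 0.2578, 0.351]
tool_rot: [-3.093, -0.547, 0.002]
contact_force: [0.1, -0.5, -0.2]
opening: 0.0856
grip_force: 0.0
```

```bash
python3 - <<'E'
from h import *
log(); cap('wrist','w3')
E
```

```text
t 2.65 q [ 0.395 -0.297  1.737  0.     1.703  1.615] p [0.4258 0.2578 0.351 ] zt [-0.001 -0.    -1.   ] yt [ 0.343 -0.939 -0.   ] op 0.0856 gf 0.0 F [ 0.1 -0.5 -0.2]
```

Request:
step_arm([
  {"travel": [-0.02,-0.05,-0.1],"angular": [0,-0.5,-0.4],"gripper": 1},
  {"travel": [-0.02,-0.05,-0.1],"angular": [0,-0.5,-0.4],"gripper": 1},
  {"travel": [-0.02,-0.05,-0.1],"angular": [0,-0.5,-0.4],"gripper": 1},
  {"travel": [-0.02,-0.05,-0.1],"angular": [0,-0.5,-0.4],"gripper": 1},
  {"travel": [-0.02,-0.05,-0.1],"angular": [0,-0.5,-0.4],"gripper": 1},
  {"travel": [-0.02,-0.05,-0.1],"angular": [0,-0.5,-0.4],"gripper": 1},
])

```text
t: 3.3
tool_pos: [0.4139, 0.2283, 0.2914]
tool_rot: [3.016, 0.049, 0.587]
contact_force: [0.3, -0.4, -0.3]
opening: 0.0853
grip_force: 0.0
```

```bash
python3 - <<'E'
from h import *
log(); cap('wrist','w4')
a,b=[cv2.imread('pics/%s.png'%n) for n in('w3','w4')]
cv2.imwrite('pics/m1.png',np.hstack([cv2.resize(i[:400],(400,250)) for i in(a,b)]))
E
python3 kin.py|sort -g -k3|grep "^1 1"|head -1
```

```text
t 3.3 q [ 0.482 -0.564  2.058 -0.237  1.336  2.039] p [0.4139 0.2283 0.2914] zt [ 0.375 -0.061 -0.925] yt [ 0.018 -0.997  0.073] op 0.0853 gf 0.0 F [ 0.3 -0.4 -0.3]
1 1 6.294312375064223e-08 [1.5708 0.238  0.     0.0742 0.     0.4264 0.0957 0.6098 0.     0.2795]
```

View pics/m1.png

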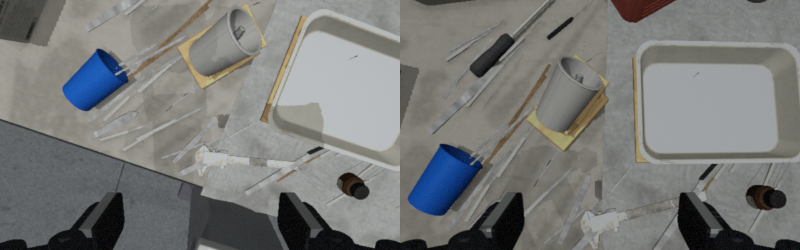

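Both wrist views show the steel cup, in w3 near (360,72) and in w4 near (272,152). I'll enlarge both to mark the rim and base ends.

```bash
python3 - <<'E'
from h import *
a,b=[cv2.imread('pics/%s.png'%n) for n in('w3','w4')]
A=cv2.resize(a[5:155,280:440],(400,375),interpolation=3);B=cv2.resize(b[75:255,192:352],(400,450),interpolation=3)
m=np.zeros((450,800,3),np.uint8);m[:375,:400]=A;m[:,400:]=B
for x in range(0,800,50):cv2.putText(m,str(x),(x,8),0,.3,(0,0,255),1)
for y in range(0,450,50):cv2.putText(m,str(y),(0,y+4),0,.3,(0,0,255),1);cv2.putText(m,str(y),(400,y+4),0,.3,(0,0,255),1)
cv2.imwrite('pics/m2.png',m)
E
```

```text
(no output)
```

View pics/m2.png

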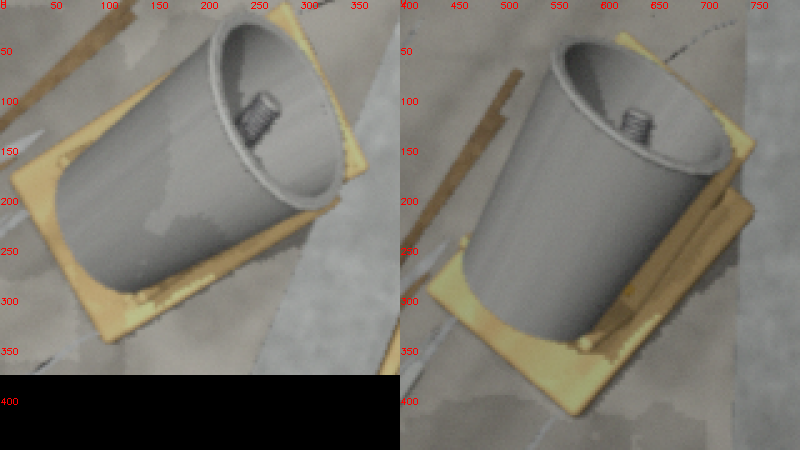

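```bash
python3 - <<'E'
from h import *
a,b=load('w3'),load('w4'); T,S=load('top0'),load('scene0')
P=lambda p:(280+p[0]/2.5,5+p[1]/2.5); Q=lambda p:(192+(p[0]-400)/2.5,75+p[1]/2.5)
r={}
for n,p,q in[('mouth',(277,112),(642,106)),('footBL',(10,180),(428,288)),('footBR',(108,342),(575,415)),('footFR',(368,165),(753,210)),('ballL',(62,160),(463,242)),('ballR',(140,300),(584,343)),
 ('rimA',(245,12),(560,42)),('rimB',(300,212),(725,172))]:
    x,e=tri((a,*P(p)),(b,*Q(q))); r[n]=x; print(n,x.round(4),e)
x,e=tri((a,*P((277,112))),(b,*Q((642,106))),(T,251.8,203),(S,249.6,238.2));print('mouth4',x.round(4),e)
for m,n in(('footBR','footBL'),('ballR','ballL'),('rimB','rimA')):
    d=r[n]-r[m];print(m,n,np.linalg.norm(d[:2]),'h yaw',np.degrees(np.arctan2(d[1],d[0]))-90)
d=r['footFR']-r['footBR'];print(np.linalg.norm(d),np.degrees(np.arctan2(d[1],d[0])))
E
```

```text
mouth [0.5635 0.2452 0.1047] [np.float64(0.0), np.float64(0.0)]
footBL [0.5161 0.333  0.0173] [np.float64(0.0005), np.float64(0.0005)]
footBR [0.4661 0.271  0.0085] [np.float64(0.0003), np.float64(0.0003)]
footFR [ 0.5815  0.1848 -0.0566] [np.float64(0.0076), np.float64(0.0076)]
ballL [0.5282 0.3132 0.0493] [np.float64(0.0002), np.float64(0.0002)]
ballR [0.4889 0.2654 0.057 ] [np.float64(0.0001), np.float64(0.0001)]
rimA [0.5852 0.2703 0.1082] [np.float64(0.0037), np.float64(0.0037)]
rimB [0.5373 0.2215 0.1118] [np.float64(0.0048), np.float64(0.0048)]
mouth4 [0.5603 0.2441 0.1146] [np.float64(0.0024), np.float64(0.0013), np.float64(0.003), np.float64(0.0009)]
footBR footBL 0.07961299619688066 h yaw -38.85414540732165
ballR ballL 0.06186512505866493 h yaw -39.46429823113366
rimB rimA 0.06842235006979533 h yaw -44.52061799229201
0.1580580065883164 -36.76658280017439
```

```bash
sed -i 's/^K=.*/K=np.array([1.5708,.238,0,.0742,0,.4264,.0957,.6098,0,.2795])/' kin.py
cat > p3.py <<'E'
import kin; from kin import *
def frame(zt,yt): return R.from_matrix(np.c_[np.cross(yt,zt),yt,zt])
z=np.array([0,0,1.]); base=np.array([.509,.289,.051]); yaw=np.radians(-40)
h=np.array([np.cos(yaw),np.sin(yaw),0]);n=np.cross(z,h);a=np.sin(np.radians(50))*h+np.cos(np.radians(50))*z
sd=[[.8,0,1.6,-.9,1.2,f] for f in(-1,1)]+[[.8,0,2.2,-.9,.8,0]]
def init(phi,th,db=.022):
    ph=np.radians(phi); zt=np.sin(ph)*h-np.cos(ph)*z; rr=R.from_rotvec(a*np.radians(th))
    z1=rr.apply(zt); y1=rr.apply(n); return base+db*a,frame(z1,y1)
if __name__=='__main__':
  d=D()[:, :]; print([np.linalg.norm(fk(r[1:7],K,1,1)[0]-r[7:10]).round(4) for r in d])
  kin.LO[3]=-1.3
  for phi in(40,45,50,55,60):
   for th in(-10,0):
    g,r=init(phi,th); zt=r.as_matrix()[:,2]; print(phi,th,zt.round(2),[s.round(2).tolist() for s in ik(g+.019*zt,r,sd)])
  for phi in(45,55):
   pf=np.radians(phi-130-6)
   for az in range(60,220,20):
    t=np.radians(az); hh=-np.array([np.cos(t),np.sin(t),0]); z2=np.sin(pf+np.radians(0))*hh-np.cos(pf)*z
    print('fin',phi,az,[s.round(2).tolist() for s in ik(np.array([.54,.01,.095])+.019*z2,frame(z2,np.cross(z,hh)),[[-.3,.8,1.4,.5,2.1,-1.2],[0,.9,1.2,0,2.3,-1.6]])])
E
python3 p3.py
```

```text
[np.float64(0.0001), np.float64(0.0001), np.float64(0.0001), np.float64(0.0001)]
40 -10 [ 0.37 -0.54 -0.75] [[0.65, 0.26, 1.83, -0.78, 1.21, 0.19]]
40 0 [ 0.49 -0.41 -0.77] [[0.64, 0.17, 1.94, -0.82, 1.03, 0.21]]
45 -10 [ 0.42 -0.58 -0.7 ] [[0.68, 0.29, 1.83, -0.86, 1.23, 0.26]]
45 0 [ 0.54 -0.45 -0.71] [[0.67, 0.19, 1.94, -0.93, 1.05, 0.3]]
50 -10 [ 0.47 -0.62 -0.63] [[0.71, 0.31, 1.84, -0.95, 1.26, 0.33]]
50 0 [ 0.59 -0.49 -0.64] [[0.7, 0.22, 1.95, -1.03, 1.08, 0.39]]
55 -10 [ 0.51 -0.65 -0.56] [[0.73, 0.34, 1.84, -1.04, 1.29, 0.39]]
55 0 [ 0.63 -0.53 -0.57] [[0.72, 0.25, 1.95, -1.12, 1.12, 0.48]]
60 -10 [ 0.55 -0.68 -0.49] [[0.75, 0.37, 1.84, -1.12, 1.32, 0.45]]
60 0 [ 0.66 -0.56 -0.5 ] [[0.75, 0.29, 1.94, -1.21, 1.17, 0.55]]
fin 45 60 [[-0.65, 0.39, 2.1, 1.48, 1.66, -0.92]]
fin 45 80 [[-0.6, 0.52, 1.89, 1.26, 1.86, -0.88]]
fin 45 100 [[-0.52, 0.64, 1.69, 1.07, 2.06, -0.88]]
fin 45 120 [[-0.42, 0.75, 1.51, 0.87, 2.26, -0.94]]
fin 45 140 [[-0.31, 0.83, 1.37, 0.62, 2.43, -1.08]]
fin 45 160 [[-0.19, 0.89, 1.27, 0.28, 2.55, -1.34]]
fin 45 180 [[-0.08, 0.91, 1.24, -0.15, 2.58, -1.7]]
fin 45 200 [[0.03, 0.89, 1.26, -0.55, 2.5, -2.02]]
fin 55 60 [[-0.64, 0.27, 2.13, 1.38, 1.53, -0.83]]
fin 55 80 [[-0.59, 0.42, 1.92, 1.16, 1.75, -0.84]]
fin 55 100 [[-0.51, 0.55, 1.72, 0.97, 1.96, -0.88]]
fin 55 120 [[-0.41, 0.66, 1.54, 0.77, 2.15, -0.96]]
fin 55 140 [[-0.31, 0.75, 1.4, 0.54, 2.32, -1.12]]
fin 55 160 [[-0.19, 0.81, 1.3, 0.24, 2.43, -1.37]]
fin 55 180 [[-0.08, 0.83, 1.27, -0.13, 2.45, -1.68]]
fin 55 200 [[0.03, 0.81, 1.3, -0.47, 2.38, -1.97]]
```

```bash
cat > mv.py <<'E'
from kin import *
from h import log
import sys
def cur():
    from h import ctrl; o=ctrl.get_obs(); return o['tool_pos'],R.from_rotvec(o['tool_rot']),o['q']
SP=np.array([2.57,2.57,3.14,3.14,3.14,3.14])*.65*.1
def rows(p0,r0,P,per=10):
    """P: list of (p,R) one per row. prints rows relative to call begins"""
    bp,br=p0,r0
    for i in range(0,len(P),per):
        blk=P[i:i+per]; out=[]
        for p,r in blk:
            out.append((((p-bp)/.6).round(3).tolist(),((r*br.inv()).as_rotvec()/(np.pi/4)).round(3).tolist()))
        for o in out: print(o)
        bp=bp+np.array(out[-1][0])*.6; br=R.from_rotvec(np.array(out[-1][1])*np.pi/4)*br; print('--')
def jpath(q0,q1,f=1.):
    n=int(np.ceil((np.abs(q1-q0)/(SP*f)).max())); S=[]
    while True:
        S=[fk(q0+(q1-q0)*k/n,K,1,1) for k in range(n+1)]
        if all(np.linalg.norm(b[0]-a[0])<.048*f and (b[1]*a[1].inv()).magnitude()<.145*f for a,b in zip(S,S[1:])): return S[1:]
        n+=1
def frame(zt,yt): return R.from_matrix(np.c_[np.cross(yt,zt),yt,zt])
Z=np.array([0,0,1.])
def cup(psi,yaw,phi0=46,db=.021,adv=.024,base=None,mouth=None):
    """TCP pose for a held cup"""
    y=np.radians(yaw);h=np.array([np.cos(y),np.sin(y),0]);s=np.radians(psi);a=np.sin(s)*h+np.cos(s)*Z
    if base is None: base=mouth-.09*a
    ph=np.radians(phi0-(psi-50)); zt=np.sin(ph)*h-np.cos(ph)*Z
    return base+db*a+adv*zt,frame(zt,np.cross(Z,h))
E
cat > p4.py <<'E'
from mv import *
p0,r0,q0=cur(); B=np.array([.509,.289,.051])
g,rg=cup(50,-40,base=B); zt=rg.as_matrix()[:,2]
pre=g-.09*zt
S=ik(pre,rg,[[.65,.1,1.8,-.9,1,.3],[.6,0,2.1,-.8,.8,.2]]); G=ik(g,rg,S); print(S,G,pre.round(3),g.round(3))
P=jpath(q0,S[0]); print(len(P),min(p[2] for p,r in P))
rows(p0,r0,P); rows(pre,rg,[(g,rg)])
E
python3 p4.py
```

```text
[array([ 0.78870055,  0.09710007,  1.93651029, -0.87827883,  1.19810438,
        0.29303567])] [array([ 0.6709449 ,  0.20427411,  1.94502917, -0.9510873 ,  1.04662853,
        0.32541945])] [0.485 0.309 0.11 ] [0.535 0.268 0.048]
19 0.11034599225394406
([0.009, 0.003, -0.015], [-0.095, 0.013, 0.128])
([0.017, 0.006, -0.031], [-0.189, 0.028, 0.258])
([0.026, 0.009, -0.046], [-0.283, 0.046, 0.389])
([0.034, 0.013, -0.061], [-0.377, 0.067, 0.521])
([0.042, 0.018, -0.077], [-0.471, 0.091, 0.654])
([0.049, 0.023, -0.092], [-0.565, 0.117, 0.788])
([0.057, 0.028, -0.107], [-0.658, 0.146, 0.923])
([0.064, 0.034, -0.123], [-0.75, 0.178, 1.059])
([0.071, 0.041, -0.138], [-0.843, 0.212, 1.196])
([0.077, 0.048, -0.154], [-0.935, 0.249, 1.334])
--
([0.006, 0.007, -0.016], [-0.099, 0.039, 0.133])
([0.012, 0.015, -0.031], [-0.199, 0.079, 0.266])
([0.018, 0.024, -0.047], [-0.3, 0.122, 0.398])
([0.023, 0.033, -0.064], [-0.401, 0.166, 0.53])
([0.027, 0.043, -0.08], [-0.504, 0.213, 0.662])
([0.032, 0.053, -0.097], [-0.608, 0.261, 0.793])
([0.035, 0.064, -0.113], [-0.713, 0.312, 0.924])
([0.038, 0.075, -0.131], [-0.818, 0.364, 1.054])
([0.041, 0.087, -0.148], [-0.925, 0.418, 1.182])
--
([0.083, -0.069, -0.104], [0.0, 0.0, 0.0])
--
```

```bash
cat >> mv.py <<'E'
def calls(p0,r0,P,per=7):
    """row-wise path P, print only each call's end and number of rows"""
    for i in range(0,len(P),per):
        p,r=P[i:i+per][-1]; t=((p-p0)/.6).round(3); a=((r*r0.inv()).as_rotvec()/(np.pi/4)).round(3)
        print(t.tolist(),a.tolist(),'rows',len(P[i:i+per])); p0=p0+t*.6; r0=R.from_rotvec(a*np.pi/4)*r0
E
cat > p4.py <<'E'
from mv import *
p0,r0,q0=cur(); B=np.array([.509,.289,.051])
g,rg=cup(50,-40,base=B); zt=rg.as_matrix()[:,2]
pre=g-.12*zt
S=ik(pre,rg,[[.65,.1,1.8,-.9,1,.3],[.6,0,2.1,-.8,.8,.2]])
P=jpath(q0,S[0]); print(len(P))
calls(p0,r0,P); print(.12*zt/.6)
E
python3 p4.py
```

```text
18
[0.047, 0.04, -0.102] [-0.689, 0.162, 0.988] rows 7
[0.034, 0.067, -0.103] [-0.727, 0.289, 0.986] rows 7
[0.01, 0.051, -0.062] [-0.452, 0.197, 0.542] rows 4
[ 0.11020925 -0.09247654 -0.13893167]
```

Request:
step_arm([
  {"travel": [0.047,0.04,-0.102],"angular": [-0.689,0.162,0.988],"gripper": 1},
  {"travel": [0.047,0.04,-0.102],"angular": [-0.689,0.162,0.988],"gripper": 1},
  {"travel": [0.047,0.04,-0.102],"angular": [-0.689,0.162,0.988],"gripper": 1},
  {"travel": [0.047,0.04,-0.102],"angular": [-0.689,0.162,0.988],"gripper": 1},
  {"travel": [0.047,0.04,-0.102],"angular": [-0.689,0.162,0.988],"gripper": 1},
  {"travel": [0.047,0.04,-0.102],"angular": [-0.689,0.162,0.988],"gripper": 1},
  {"travel": [0.047,0.04,-0.102],"angular": [-0.689,0.162,0.988],"gripper": 1},
])

```text
t: 4.05
tool_pos: [0.4424, 0.2532, 0.2299]
tool_rot: [2.407, 1.205, 0.324]
contact_force: [0.3, -0.2, -0.5]
opening: 0.0855
grip_force: 0.0
```

Request:
step_arm([
  {"travel": [0.034,0.067,-0.103],"angular": [-0.727,0.289,0.986],"gripper": 1},
  {"travel": [0.034,0.067,-0.103],"angular": [-0.727,0.289,0.986],"gripper": 1},
  {"travel": [0.034,0.067,-0.103],"angular": [-0.727,0.289,0.986],"gripper": 1},
  {"travel": [0.034,0.067,-0.103],"angular": [-0.727,0.289,0.986],"gripper": 1},
  {"travel": [0.034,0.067,-0.103],"angular": [-0.727,0.289,0.986],"gripper": 1},
  {"travel": [0.034,0.067,-0.103],"angular": [-0.727,0.289,0.986],"gripper": 1},
  {"travel": [0.034,0.067,-0.103],"angular": [-0.727,0.289,0.986],"gripper": 1},
])

```text
t: 4.75
tool_pos: [0.4628, 0.2932, 0.1678]
tool_rot: [1.452, 1.984, -0.082]
contact_force: [0.3, -0.1, -0.6]
opening: 0.0855
grip_force: 0.0
```

Request:
step_arm([
  {"travel": [0.01,0.051,-0.062],"angular": [-0.452,0.197,0.542],"gripper": 1},
  {"travel": [0.01,0.051,-0.062],"angular": [-0.452,0.197,0.542],"gripper": 1},
  {"travel": [0.01,0.051,-0.062],"angular": [-0.452,0.197,0.542],"gripper": 1},
  {"travel": [0.01,0.051,-0.062],"angular": [-0.452,0.197,0.542],"gripper": 1},
  {"travel": [0.01,0.051,-0.062],"angular": [-0.452,0.197,0.542],"gripper": 1},
  {"travel": [0.01,0.051,-0.062],"angular": [-0.452,0.197,0.542],"gripper": 1},
  {"travel": [0.01,0.051,-0.062],"angular": [-0.452,0.197,0.542],"gripper": 1},
])

```text
t: 5.45
tool_pos: [0.4687, 0.324, 0.1315]
tool_rot: [0.812, 2.223, -0.343]
contact_force: [0.7, 1.1, 0.4]
opening: 0.0856
grip_force: 0.0
```

```bash
python3 - <<'E'
from h import *
from mv import cup
log(); d=cap('wrist','w5'); g,rg=cup(50,-40,base=np.array([.509,.289,.051]));o=ctrl.get_obs()
print((g-.12*rg.as_matrix()[:,2]-o['tool_pos']).round(4),(rg*R.from_rotvec(o['tool_rot']).inv()).as_rotvec().round(3))
for p in [(.509,.289,.051),(.562,.2447,.109)]: print(proj(d,p))
E
```

```text
t 5.45 q [ 0.829  0.07   1.923 -0.857  1.252  0.286] p [0.4687 0.324  0.1315] zt [ 0.55  -0.462 -0.696] yt [0.644 0.765 0.001] op 0.0856 gf 0.0 F [0.7 1.1 0.4]
[-0.0002 -0.001  -0.0004] [-0.001 -0.001  0.002]
[320.14158805 207.72758663]
[320.79985301 337.85753852]
```

View pics/w5.png

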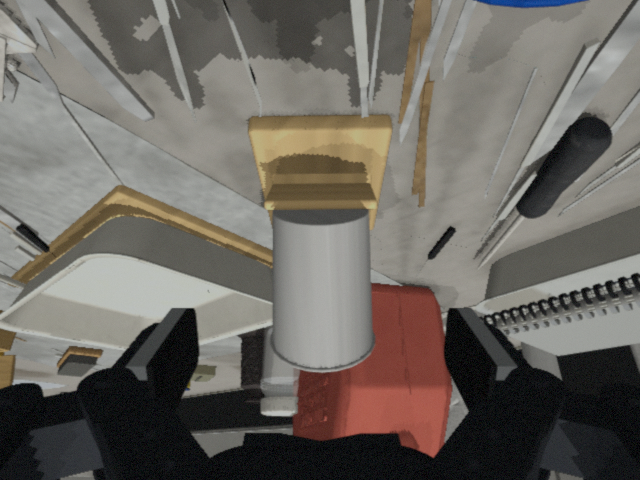

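The cup is centred (col 321) between the fingers, and its base edge is at row 208 as predicted. I'll advance and grip.

Request:
step_arm([
  {"travel": [0.055,-0.046,-0.07],"angular": [0,0,0],"gripper": 1},
  {"travel": [0.08,-0.067,-0.1],"angular": [0,0,0],"gripper": 1},
  {"travel": [0.1,-0.084,-0.126],"angular": [0,0,0],"gripper": 1},
  {"travel": [0.11,-0.094,-0.14],"angular": [0,0,0],"gripper": 1},
  {"travel": [0.11,-0.094,-0.14],"angular": [0,0,0],"gripper": 1},
  {"travel": [0.11,-0.094,-0.14],"angular": [0,0,0],"gripper": 1},
])

```text
t: 6.1
tool_pos: [0.5343, 0.2682, 0.048]
tool_rot: [0.809, 2.223, -0.342]
contact_force: [-0.5, 0.1, 0.4]
opening: 0.0857
grip_force: 0.0
```

Request:
step_arm([
  {"travel": [0,0,0],"angular": [0,0,0],"gripper": 0.5},
  {"travel": [0,0,0],"angular": [0,0,0],"gripper": 0.5},
  {"travel": [0,0,0],"angular": [0,0,0],"gripper": 0.5},
  {"travel": [0,0,0],"angular": [0,0,0],"gripper": 0.5},
  {"travel": [0,0,0],"angular": [0,0,0],"gripper": 0.5},
  {"travel": [0,0,0],"angular": [0,0,0],"gripper": 0.5},
], squeeze=50)

```text
t: 6.7
tool_pos: [0.5342, 0.2688, 0.0483]
tool_rot: [0.808, 2.223, -0.342]
contact_force: [-5.3, 3.5, 7.2]
opening: 0.0573
grip_force: 53.0
```

```bash
cat > p5.py <<'E'
from mv import *
o=log(); p0,r0,q0=cur()
from h import *
T,S=load('top0'),load('scene0'); a,b=load('w3'),load('w4')
for n,u,v in[('trayTL',288,178),('TR',391,178),('BR',394,250),('BL',289,250)]: print(n,plane(T,u,v,.056).round(3))
# jug etc
for n,u,v,z in[('jug',355,95,.2),('blk',378,125,.1),('lid',465,208,.15),('lid2',535,240,.15),('juglow',285,160,.1)]: print(n,plane(T,u,v,z).round(3))
tgt=np.array([.53,.02,0]); fl=.018
path=[]; 
def mz(psi): return fl+.036*abs(np.sin(np.radians(psi)))+.012
seq=[]
M0=np.array([.562,.2447,.109])
for k in range(1,6): seq.append((50,-40,M0+[0,0,.14*k/5]))
A=M0+[0,0,.14]
for k in range(1,10): seq.append((50+25*k/9,-40-10*k/9,A+(np.array([.53,.02,.20])-A)*k/9))
for k in range(1,5): 
    seq.append((75,-50,np.array([.53,.02,.20+(.09-.20)*k/4])))
for psi in list(range(82,172,8))+[176,176]:
    seq.append((psi,-50-10*min(1,(psi-75)/60),np.array([.53,.02,min(.09,mz(psi))])))
seq.append((176,-60,np.array([.53,.02,fl+.035*np.sin(np.radians(4))+.001])))
q=q0;L=[]
for ps,yw,M in seq:
    p,r=cup(ps,yw,mouth=M); s=ik(p,r,[q]); 
    if not s: print('FAIL',ps,yw,M); continue
    dq=np.abs(s[0]-q)/(SP/.65); print(ps,round(yw),M.round(3),'z',p[2].round(3),'q',s[0].round(2),'sp',dq.max().round(2)); q=s[0]; L.append((p,r))
rows(p0,r0,L[:14]);rows(L[13][0],L[13][1],L[14:])
E
python3 p5.py
```

```text
t 6.7 q [ 0.673  0.203  1.945 -0.95   1.047  0.325] p [0.5342 0.2688 0.0483] zt [ 0.552 -0.461 -0.695] yt [0.642 0.767 0.001] op 0.0573 gf 53.0 F [-5.3  3.5  7.2]
trayTL [0.64  0.155 0.056]
TR [ 0.643 -0.118  0.056]
BR [ 0.451 -0.124  0.056]
BL [0.448 0.149 0.056]
jug [ 0.813 -0.014  0.2  ]
blk [ 0.774 -0.08   0.1  ]
lid [ 0.545 -0.288  0.15 ]
lid2 [ 0.468 -0.456  0.15 ]
juglow [0.677 0.161 0.1  ]
50 -40 [0.562 0.245 0.137] z 0.076 q [ 0.67  0.15  1.94 -0.93  1.08  0.28] sp 0.19
50 -40 [0.562 0.245 0.165] z 0.104 q [ 0.67  0.11  1.94 -0.91  1.11  0.23] sp 0.18
50 -40 [0.562 0.245 0.193] z 0.132 q [ 0.67  0.07  1.93 -0.89  1.14  0.19] sp 0.17
50 -40 [0.562 0.245 0.221] z 0.16 q [ 0.67  0.03  1.92 -0.87  1.17  0.14] sp 0.15
50 -40 [0.562 0.245 0.249] z 0.188 q [ 0.67 -0.01  1.9  -0.85  1.21  0.1 ] sp 0.14
52.77777777777778 -41 [0.558 0.22  0.244] z 0.184 q [ 0.63 -0.05  1.93 -0.8   1.2   0.06] sp 0.17
55.55555555555556 -42 [0.555 0.195 0.238] z 0.181 q [ 0.58 -0.1   1.96 -0.75  1.18  0.01] sp 0.18
58.333333333333336 -43 [0.551 0.17  0.233] z 0.177 q [ 0.53 -0.14  1.99 -0.69  1.18 -0.05
[... 3042 characters left out ...]
 -0.026])
([-0.005, 0.014, -0.196], [0.26, 0.209, -0.055])
([-0.006, 0.019, -0.181], [0.402, 0.315, -0.084])
([-0.005, 0.022, -0.166], [0.547, 0.419, -0.112])
([-0.003, 0.024, -0.153], [0.695, 0.519, -0.139])
([0.001, 0.023, -0.14], [0.845, 0.616, -0.164])
--
([0.005, -0.002, 0.01], [0.151, 0.093, -0.03])
([0.009, -0.007, 0.02], [0.304, 0.183, -0.048])
([0.014, -0.015, 0.027], [0.456, 0.275, -0.048])
([0.019, -0.024, 0.032], [0.609, 0.367, -0.047])
([0.025, -0.035, 0.035], [0.761, 0.459, -0.046])
([0.032, -0.047, 0.036], [0.913, 0.551, -0.046])
([0.037, -0.056, 0.036], [1.027, 0.619, -0.045])
([0.037, -0.056, 0.036], [1.027, 0.619, -0.045])
([0.037, -0.056, 0.017], [1.027, 0.619, -0.045])
--
```

```bash
sed -i 's/\.53,\.02,/.562,-.005,/g; s/^rows(p0.*/rows(p0,r0,L[:14]);rows(L[13][0],L[13][1],L[14:],9)/' p5.py; sed -i '/^T,S=/d;/^for n,u,v/d' p5.py; sed -i "s/print(ps,round(yw).*'sp',dq.max().round(2));/print(ps,dq.max().round(2),s[0][[3,4]].round(2),end='; ');/" p5.py; python3 p5.py
```

```text
t 6.7 q [ 0.673  0.203  1.945 -0.95   1.047  0.325] p [0.5342 0.2688 0.0483] zt [ 0.552 -0.461 -0.695] yt [0.642 0.767 0.001] op 0.0573 gf 53.0 F [-5.3  3.5  7.2]
50 0.19 [-0.93  1.08]; 50 0.18 [-0.91  1.11]; 50 0.17 [-0.89  1.14]; 50 0.15 [-0.87  1.17]; 50 0.14 [-0.85  1.21]; 52.77777777777778 0.2 [-0.8   1.19]; 55.55555555555556 0.22 [-0.75  1.17]; 58.333333333333336 0.23 [-0.69  1.16]; 61.111111111111114 0.24 [-0.63  1.15]; 63.888888888888886 0.26 [-0.57  1.14]; 66.66666666666667 0.27 [-0.51  1.14]; 69.44444444444444 0.28 [-0.45  1.14]; 72.22222222222223 0.28 [-0.39  1.14]; 75.0 0.29 [-0.33  1.15]; 75 0.16 [-0.34  1.1 ]; 75 0.17 [-0.35  1.04]; 75 0.17 [-0.36  0.99]; 75 0.18 [-0.37  0.94]; 82 0.43 [-0.24  0.97]; 90 0.46 [-0.09  1.07]; 98 0.39 [0.03 1.18]; 106 0.34 [0.14 1.28]; 114 0.33 [0.23 1.39]; 122 0.33 [0.32 1.49]; 130 0.32 [0.4  1.59]; 138 0.32 [0.48 1.69]; 146 0.33 [0.54 1.79]; 154 0.32 [0.6  1.89]; 162 0.32 [0.67 1.99]; 170 0.33 [0.73 2.09]; 176 0.25 [0.78 2.16]; 176 0.0 [0.78 2.16]; 176 0.07 [0.77 2.15]; ([0.001, -0.002, 0.046], [-0.001, 0.0, -0.002])
([0.001, -0.002, 0.09
[... 810 characters left out ...]
.099, -0.026])
([-0.005, 0.014, -0.196], [0.26, 0.209, -0.055])
([-0.006, 0.019, -0.181], [0.402, 0.315, -0.084])
([-0.005, 0.022, -0.166], [0.547, 0.419, -0.112])
([-0.003, 0.024, -0.153], [0.695, 0.519, -0.139])
--
([0.004, -0.001, 0.013], [0.149, 0.096, -0.029])
([0.009, -0.003, 0.023], [0.301, 0.189, -0.059])
([0.013, -0.008, 0.033], [0.453, 0.28, -0.076])
([0.018, -0.016, 0.04], [0.605, 0.374, -0.076])
([0.023, -0.025, 0.045], [0.756, 0.468, -0.074])
([0.029, -0.036, 0.048], [0.907, 0.561, -0.073])
([0.036, -0.048, 0.049], [1.058, 0.655, -0.071])
([0.041, -0.057, 0.049], [1.172, 0.725, -0.07])
([0.041, -0.057, 0.049], [1.172, 0.725, -0.07])
--
([0.0, -0.0, -0.019], [-0.0, -0.0, 0.0])
--
```

Request:
step_arm([
  {"travel": [0.001,-0.002,0.046],"angular": [0,0,-0.002],"gripper": 0.5},
  {"travel": [0.001,-0.002,0.093],"angular": [0,0,-0.002],"gripper": 0.5},
  {"travel": [0.001,-0.002,0.139],"angular": [0,0,-0.002],"gripper": 0.5},
  {"travel": [0.001,-0.002,0.186],"angular": [0,0,-0.002],"gripper": 0.5},
  {"travel": [0.001,-0.002,0.233],"angular": [0,0,-0.002],"gripper": 0.5},
  {"travel": [-0.002,-0.044,0.227],"angular": [0.039,0.047,-0.026],"gripper": 0.5},
  {"travel": [-0.005,-0.086,0.221],"angular": [0.08,0.093,-0.051],"gripper": 0.5},
  {"travel": [-0.007,-0.129,0.215],"angular": [0.122,0.139,-0.075],"gripper": 0.5},
  {"travel": [-0.009,-0.171,0.21],"angular": [0.165,0.183,-0.1],"gripper": 0.5},
  {"travel": [-0.011,-0.213,0.205],"angular": [0.208,0.227,-0.124],"gripper": 0.5},
])

```text
t: 7.7
tool_pos: [0.5262, 0.139, 0.1687]
tool_rot: [1.012, 2.411, -0.294]
contact_force: [0.7, 0.8, -3.5]
opening: 0.0575
grip_force: 54.6
```

Request:
step_arm([
  {"travel": [-0.002,-0.042,-0.005],"angular": [0.045,0.043,-0.025],"gripper": 0.5},
  {"travel": [-0.003,-0.084,-0.01],"angular": [0.09,0.085,-0.05],"gripper": 0.5},
  {"travel": [-0.004,-0.127,-0.015],"angular": [0.136,0.126,-0.074],"gripper": 0.5},
  {"travel": [-0.005,-0.169,-0.019],"angular": [0.183,0.166,-0.099],"gripper": 0.5},
  {"travel": [-0.005,-0.169,-0.019],"angular": [0.183,0.166,-0.099],"gripper": 0.5},
])

```text
t: 8.2
tool_pos: [0.5238, 0.0355, 0.1579]
tool_rot: [1.191, 2.539, -0.225]
contact_force: [0.8, 0.6, -2.7]
opening: 0.0582
grip_force: 54.5
```

```bash
python3 - <<'E'
from h import *
from mv import cup
o=log(); g,r=cup(75,-50,mouth=np.array([.562,-.005,.2])); print((g-o['tool_pos']).round(4),(r*R.from_rotvec(o['tool_rot']).inv()).as_rotvec().round(3))
d=cap('wrist','w6');t=cap('top','t6');s=cap('scene','s6')
cv2.imwrite('pics/m3.png',np.hstack([cv2.resize(d['img'][:,:,::-1],(400,300)),cv2.resize(s['img'][150:350,160:426,::-1],(400,300))]))
E
```

```text
t 8.2 q [ 0.083 -0.244  2.046 -0.329  1.148 -0.503] p [0.5238 0.0355 0.1579] zt [ 0.225 -0.277 -0.934] yt [ 0.769  0.639 -0.004] op 0.0582 gf 54.5 F [ 0.8  0.6 -2.7]
[0.0009 0.004  0.0018] [ 0.001 -0.004  0.005]
```

View pics/m3.png

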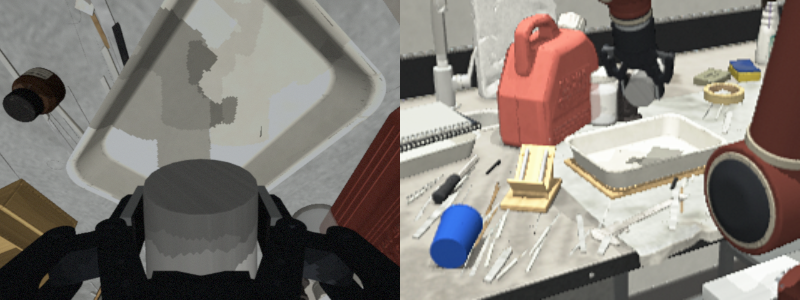

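The cup is firmly held over the tray, and the stand is empty in the scene view. Now the low flip.

Request:
step_arm([
  {"travel": [0,0,-0.046],"angular": [0,0,0],"gripper": 0.5},
  {"travel": [0,0,-0.092],"angular": [0,0,0],"gripper": 0.5},
  {"travel": [0,0,-0.138],"angular": [0,0,0],"gripper": 0.5},
  {"travel": [0,0,-0.183],"angular": [0,0,0],"gripper": 0.5},
  {"travel": [-0.003,0.007,-0.21],"angular": [0.12,0.099,-0.026],"gripper": 0.5},
  {"travel": [-0.005,0.014,-0.196],"angular": [0.26,0.209,-0.055],"gripper": 0.5},
  {"travel": [-0.006,0.019,-0.181],"angular": [0.402,0.315,-0.084],"gripper": 0.5},
  {"travel": [-0.005,0.022,-0.166],"angular": [0.547,0.419,-0.112],"gripper": 0.5},
  {"travel": [-0.003,0.024,-0.153],"angular": [0.695,0.519,-0.139],"gripper": 0.5},
])

```text
t: 9.25
tool_pos: [0.5234, 0.0543, 0.0681]
tool_rot: [-1.346, -2.515, -0.216]
contact_force: [-0.6, 0.2, -3.0]
opening: 0.0578
grip_force: 54.7
```

Request:
step_arm([
  {"travel": [0.004,-0.001,0.013],"angular": [0.149,0.096,-0.029],"gripper": 0.5},
  {"travel": [0.009,-0.003,0.023],"angular": [0.301,0.189,-0.059],"gripper": 0.5},
  {"travel": [0.013,-0.008,0.033],"angular": [0.453,0.28,-0.076],"gripper": 0.5},
  {"travel": [0.018,-0.016,0.04],"angular": [0.605,0.374,-0.076],"gripper": 0.5},
  {"travel": [0.023,-0.025,0.045],"angular": [0.756,0.468,-0.074],"gripper": 0.5},
  {"travel": [0.029,-0.036,0.048],"angular": [0.907,0.561,-0.073],"gripper": 0.5},
])

```text
t: 9.85
tool_pos: [0.541, 0.0317, 0.0961]
tool_rot: [-1.021, -1.778, -0.666]
contact_force: [0.3, 1.3, 0.0]
opening: 0.0576
grip_force: 54.8
```

Request:
step_arm([
  {"travel": [0.007,-0.012,0.001],"angular": [0.151,0.094,0.002],"gripper": 0.5},
  {"travel": [0.012,-0.021,0.001],"angular": [0.265,0.164,0.003],"gripper": 0.5},
  {"travel": [0.012,-0.021,0.001],"angular": [0.265,0.164,0.003],"gripper": 0.5},
  {"travel": [0.012,-0.021,-0.009],"angular": [0.265,0.164,0.003],"gripper": 0.5},
  {"travel": [0.012,-0.021,-0.018],"angular": [0.265,0.164,0.003],"gripper": 0.5},
  {"travel": [0.012,-0.021,-0.018],"angular": [0.265,0.164,0.003],"gripper": 0.5},
  {"travel": [0.012,-0.021,-0.018],"angular": [0.265,0.164,0.003],"gripper": 0.5},
])

```text
t: 10.55
tool_pos: [0.5474, 0.0193, 0.0905]
tool_rot: [-0.895, -1.566, -0.748]
contact_force: [-2.9, 1.5, 15.4]
opening: 0.0572
grip_force: 55.1
```

```bash
python3 - <<'E'
from h import *
from mv import cup
o=log(); g,r=cup(176,-60,mouth=np.array([.562,-.005,.0214])); print((g-o['tool_pos']).round(4),(r*R.from_rotvec(o['tool_rot']).inv()).as_rotvec().round(3))
d=cap('wrist','w7');t=cap('top','t7');s=cap('scene','s7')
cv2.imwrite('pics/m4.png',np.hstack([cv2.resize(d['img'][:,:,::-1],(400,300)),cv2.resize(t['img'][160:280,260:420,::-1],(400,300))]))
E
```

```text
t 10.55 q [-0.409  0.693  1.487  0.768  2.161 -0.951] p [0.5474 0.0193 0.0905] zt [-0.503  0.847 -0.171] yt [ 0.86   0.51  -0.004] op 0.0572 gf 55.1 F [-2.9  1.5 15.4]
[ 0.0004  0.0004 -0.0044] [-0.    -0.005 -0.011]
```

View pics/m4.png

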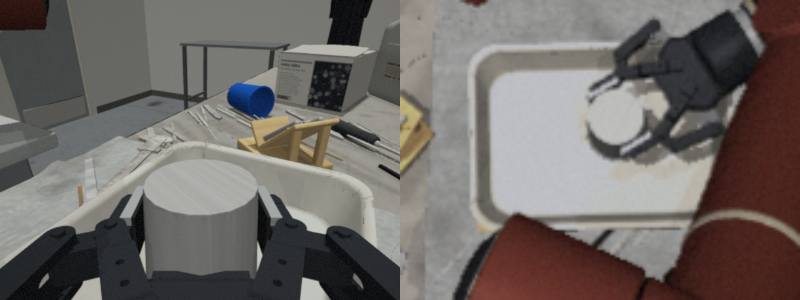

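The top view shows the cup inverted in the tray at (615,115) with nothing spilled outside it. The 15 N is the rim pressing on the floor. Now I release and rise.

Request:
step_arm([
  {"travel": [0,0,0.008],"angular": [0,0,0],"gripper": 0.5},
  {"travel": [0,0,0.008],"angular": [0,0,0],"gripper": 1},
  {"travel": [0,0,0.008],"angular": [0,0,0],"gripper": 1},
  {"travel": [0,0,0.008],"angular": [0,0,0],"gripper": 1},
  {"travel": [0,0,0.008],"angular": [0,0,0],"gripper": 1},
  {"travel": [0,0,0.05],"angular": [0,0,0],"gripper": 1},
  {"travel": [0,0,0.12],"angular": [0,0,0],"gripper": 1},
  {"travel": [0,0,0.2],"angular": [0,0,0],"gripper": 1},
  {"travel": [0,0,0.25],"angular": [0,0,0],"gripper": 1},
])

```text
t: 11.6
tool_pos: [0.5477, 0.0184, 0.2379]
tool_rot: [-0.903, -1.567, -0.75]
contact_force: [-0.2, -0.1, -0.2]
opening: 0.0852
grip_force: 0.0
```

```bash
python3 - <<'E'
from mv import *
from h import cap
p0,r0,q0=cur(); log(); t=cap('top','t8')
for yw in(0,-30,-60,30):
    y=np.radians(yw)
    rt=frame(-Z,np.array([-np.sin(y),np.cos(y),0])*-1)
    S=ik(np.array([.45,0,.26]),rt,[[-.2,0,1.6,.1,1.6,f] for f in(-2,-1,0,1,2)]); print(yw,[s.round(2).tolist() for s in S])
    if S:
        q=min(S,key=lambda s:abs(s-q0).max()); calls(p0,r0,jpath(q0,q))
E
```

```text
t 11.6 q [-0.412  0.476  1.504  0.882  2.293 -0.763] p [0.5477 0.0184 0.2379] zt [-0.498  0.85  -0.175] yt [ 0.863  0.505 -0.004] op 0.0852 gf 0.0 F [-0.2 -0.1 -0.2]
0 [[-0.17, -0.4, 1.96, -0.0, 1.58, 1.41]]
[-0.077, 0.055, 0.001] [-1.007, 0.539, -0.359] rows 7
[-0.06, -0.026, 0.002] [-0.856, 0.169, -0.71] rows 7
[-0.026, -0.06, 0.034] [-0.516, -0.204, -0.74] rows 6
-30 [[-0.17, -0.4, 1.96, -0.0, 1.58, 1.93]]
[-0.068, 0.053, 0.002] [-0.975, 0.648, -0.363] rows 7
[-0.056, -0.011, -0.002] [-0.859, 0.334, -0.712] rows 7
[-0.033, -0.054, 0.023] [-0.627, -0.051, -0.924] rows 7
[-0.006, -0.019, 0.014] [-0.13, -0.091, -0.272] rows 2
-60 [[-0.17, -0.4, 1.96, 0.0, 1.58, 2.45]]
[-0.06, 0.05, 0.002] [-0.951, 0.73, -0.363] rows 7
[-0.053, -0.0, -0.003] [-0.859, 0.462, -0.702] rows 7
[-0.036, -0.04, 0.012] [-0.671, 0.121, -0.938] rows 7
[-0.014, -0.041, 0.026] [-0.326, -0.141, -0.731] rows 5
30 [[-0.17, -0.4, 1.96, -0.0, 1.58, 0.88]]
[-0.09, 0.056, -0.0] [-1.049, 0.39, -0.347] rows 7
[-0.06, -0.049, 0.012] [-0.851, -0.05, -0.678] rows 7
[-0.013, -0.038, 0.025] [-0.271, -0.176, -0.319] rows 3
```

Request:
step_arm([
  {"travel": [-0.08,-0.015,0.03],"angular": [-0.767,-0.449,0],"gripper": 1},
  {"travel": [-0.08,-0.015,0.03],"angular": [-0.767,-0.449,0],"gripper": 1},
  {"travel": [-0.08,-0.015,0.03],"angular": [-0.767,-0.449,0],"gripper": 1},
  {"travel": [-0.08,-0.015,0.03],"angular": [-0.767,-0.449,0],"gripper": 1},
  {"travel": [-0.08,-0.015,0.03],"angular": [-0.767,-0.449,0],"gripper": 1},
])

```text
t: 12.15
tool_pos: [0.4996, 0.0094, 0.2541]
tool_rot: [-1.252, -2.169, -0.448]
contact_force: [-0.5, -0.3, 0.2]
opening: 0.0854
grip_force: 0.0
```

Request:
step_arm([
  {"travel": [-0.083,-0.015,0.03],"angular": [-0.767,-0.449,0],"gripper": 1},
  {"travel": [-0.083,-0.015,0.03],"angular": [-0.767,-0.449,0],"gripper": 1},
  {"travel": [-0.083,-0.015,0.03],"angular": [-0.767,-0.449,0],"gripper": 1},
  {"travel": [-0.083,-0.015,0.03],"angular": [-0.767,-0.449,0],"gripper": 1},
  {"travel": [-0.083,-0.015,0.03],"angular": [-0.767,-0.449,0],"gripper": 1},
  {"travel": [-0.083,-0.015,0.03],"angular": [-0.767,-0.449,0],"gripper": 1},
])

```text
t: 12.75
tool_pos: [0.4486, 0.0023, 0.2713]
tool_rot: [1.567, 2.722, 0.001]
contact_force: [0.4, 0.4, 0.2]
opening: 0.0852
grip_force: 0.0
```

```bash
python3 - <<'E'
from h import *
log(); d=cap('wrist','w9');t=cap('top','t9')
cv2.imwrite('pics/m5.png',np.hstack([cv2.resize(d['img'][:,:,::-1],(400,300)),cv2.resize(t['img'][160:280,260:420,::-1],(400,300),interpolation=3)]))
E
```

```text
t 12.75 q [-0.161 -0.411  1.953  0.     1.599 -0.687] p [0.4486 0.0023 0.2713] zt [ 0.001  0.    -1.   ] yt [0.865 0.502 0.001] op 0.0852 gf 0.0 F [0.4 0.4 0.2]
```

View pics/m5.png

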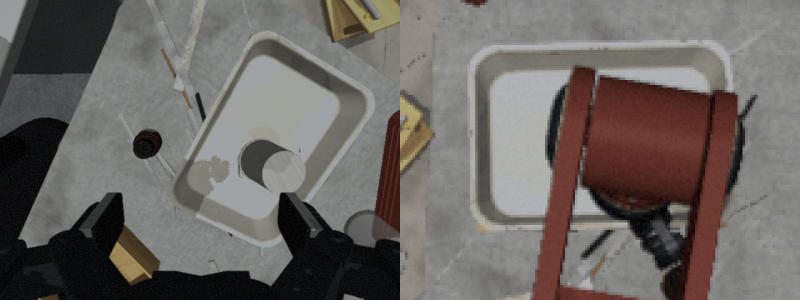

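The cup stands inverted in the tray, with its base disc at about (454,277) in the full wrist image. I'll refine and locate it.

```bash
python3 - <<'E'
from h import *
d=load('w9'); g=cv2.cvtColor(d['img'],cv2.COLOR_RGB2GRAY)
c=g[230:320,400:510]; c=cv2.medianBlur(c,3)
for p2 in(20,15): 
    H=cv2.HoughCircles(c,cv2.HOUGH_GRADIENT,1,20,param1=80,param2=p2,minRadius=28,maxRadius=48); 
    if H is not None:
        for x,y,r in H[0][:3]: print(x+400,y+230,r,plane(d,x+400,y+230,.108).round(4))
print(plane(d,454,277,.108), plane(d,454+34,277,.108))
cup=proj(d,(.562,-.005,.108));print(cup)
E
```

```text
452.5 276.5 33.8 [0.562  0.0115 0.108 ]
454.5 274.5 33.8 [0.5623 0.0137 0.108 ]
[0.5632232  0.01177384 0.108     ] [0.58629069 0.02515022 0.108     ]
[440.49190045 293.35466689]
```

Request:
step_arm([
  {"travel": [0.189,0.017,-0.1],"angular": [0,0,0],"gripper": 1},
  {"travel": [0.189,0.017,-0.1],"angular": [0,0,0],"gripper": 1},
  {"travel": [0.189,0.017,-0.1],"angular": [0,0,0],"gripper": 1},
  {"travel": [0.189,0.017,-0.1],"angular": [0,0,0],"gripper": 1},
  {"travel": [0.189,0.017,-0.17],"angular": [0,0,0],"gripper": 1},
  {"travel": [0.189,0.017,-0.24],"angular": [0,0,0],"gripper": 1},
  {"travel": [0.189,0.017,-0.3],"angular": [0,0,0],"gripper": 1},
  {"travel": [0.189,0.017,-0.34],"angular": [0,0,0],"gripper": 1},
  {"travel": [0.189,0.017,-0.34],"angular": [0,0,0],"gripper": 1},
])

```text
t: 13.75
tool_pos: [0.5589, 0.0103, 0.0622]
tool_rot: [-1.569, -2.71, 0.006]
contact_force: [-0.8, 0.2, 0.2]
opening: 0.0855
grip_force: 0.0
```

Request:
step_arm([
  {"travel": [0,0,0],"angular": [0,0,0],"gripper": 0.5},
  {"travel": [0,0,0],"angular": [0,0,0],"gripper": 0.5},
  {"travel": [0,0,0],"angular": [0,0,0],"gripper": 0.5},
  {"travel": [0,0,0],"angular": [0,0,0],"gripper": 0.5},
  {"travel": [0,0,0],"angular": [0,0,0],"gripper": 0.5},
  {"travel": [0,0,0],"angular": [0,0,0],"gripper": 0.5},
], squeeze=50)

```text
t: 14.35
tool_pos: [0.5645, 0.0106, 0.0698]
tool_rot: [1.57, 2.718, 0.002]
contact_force: [-1.2, -0.0, 6.8]
opening: 0.0595
grip_force: 52.3
```

```bash
python3 - <<'E'
from h import *
log(); T,t=load('top0'),load('t8')
for u,v in[(243,105),(237,165),(272,250)]:print(u,v,plane(T,u,v,0).round(3))
E
```

```text
t 14.35 q [-0.113  0.064  1.885  0.     1.189 -0.636] p [0.5645 0.0106 0.0698] zt [ 0.003 -0.    -1.   ] yt [0.866 0.499 0.002] op 0.0595 gf 52.3 F [-1.2 -0.   6.8]
243 105 [0.864 0.29  0.   ]
237 165 [0.69  0.301 0.   ]
272 250 [0.454 0.198 0.   ]
```

```bash
python3 - <<'E'
from h import *
T=load('top0'); g=cv2.GaussianBlur(cv2.cvtColor(T['img'],cv2.COLOR_RGB2GRAY),(3,3),0).astype(float)
r=16; k=np.zeros((2*r+1,2*r+1));cv2.circle(k,(r,r),r,1,-1);k/=k.sum()
m=cv2.filter2D(g,-1,k); s=np.sqrt(np.maximum(cv2.filter2D(g*g,-1,k)-m*m,0))
C=[]
for x in np.arange(.42,.70,.01):
  for y in list(np.arange(-.26,-.165,.01))+list(np.arange(.19,.24,.01)):
    u,v=proj(T,(x,y,0)); C.append((s[int(round(v)),int(round(u))].round(1),x.round(3),y.round(3)))
C.sort();print(C[:25])
E
```

```text
[(np.float64(2.4), np.float64(0.53), np.float64(-0.22)), (np.float64(2.4), np.float64(0.54), np.float64(-0.22)), (np.float64(2.4), np.float64(0.55), np.float64(-0.23)), (np.float64(2.4), np.float64(0.55), np.float64(-0.22)), (np.float64(2.5), np.float64(0.52), np.float64(-0.22)), (np.float64(2.5), np.float64(0.53), np.float64(-0.21)), (np.float64(2.5), np.float64(0.54), np.float64(-0.23)), (np.float64(2.5), np.float64(0.54), np.float64(-0.21)), (np.float64(2.5), np.float64(0.55), np.float64(-0.24)), (np.float64(2.5), np.float64(0.55), np.float64(-0.21)), (np.float64(2.6), np.float64(0.56), np.float64(-0.25)), (np.float64(2.7), np.float64(0.52), np.float64(-0.21)), (np.float64(2.7), np.float64(0.56), np.float64(-0.24)), (np.float64(2.7), np.float64(0.56), np.float64(-0.23)), (np.float64(2.7), np.float64(0.56), np.float64(-0.22)), (np.float64(2.7), np.float64(0.56), np.float64(-0.21)), (np.float64(2.8), np.float64(0.51), np.float64(-0.22)), (np.float64(2.9), np.float64(0.51), np.float64(-0.21)), (np.float64(2.9), np.float64(0.55), np.float64(-0.2)), (np.float64(2.9), np.float64(0.57), np.float64(-0.25)), (np.float64(3.0), np.float64(0.52), np.float64(-0.2)), (np.float64(3.0), np.float64(0.54), np.float64(-0.2)), (np.float64(3.0), np.float64(0.56), np.float64(-0.2)), (np.float64(3.1), np.float64(0.53), np.float64(-0.2)), (np.float64(3.1), np.float64(0.57), np.float64(-0.23))]
```

Request:
step_arm([
  {"travel": [0,0,0.04],"angular": [0,0,0],"gripper": 0.5},
  {"travel": [0,0,0.08],"angular": [0,0,0],"gripper": 0.5},
  {"travel": [0,0,0.14],"angular": [0,0,0],"gripper": 0.5},
  {"travel": [0,0,0.2],"angular": [0,0,0],"gripper": 0.5},
  {"travel": [0,0,0.2],"angular": [0,0,0],"gripper": 0.5},
  {"travel": [0,0,0.2],"angular": [0,0,0],"gripper": 0.5},
])

```text
t: 14.95
tool_pos: [0.5635, 0.0109, 0.1885]
tool_rot: [1.571, 2.719, 0.002]
contact_force: [-0.6, 0.5, -1.9]
opening: 0.0593
grip_force: 52.1
```

```bash
python3 - <<'E'
from h import *
log();t=cap('top','t10');s=cap('scene','s10')
E
```

```text
t 14.95 q [-1.130e-01 -6.500e-02  1.802e+00  1.000e-03  1.402e+00 -6.360e-01] p [0.5635 0.0109 0.1885] zt [ 0.002  0.    -1.   ] yt [0.866 0.499 0.002] op 0.0593 gf 52.1 F [-0.6  0.5 -1.9]
```

Request:
step_arm([
  {"travel": [0.019,-0.352,0],"angular": [0,0,0],"gripper": 0.5},
  {"travel": [0.019,-0.352,0],"angular": [0,0,0],"gripper": 0.5},
  {"travel": [0.019,-0.352,0],"angular": [0,0,0],"gripper": 0.5},
  {"travel": [0.019,-0.352,0],"angular": [0,0,0],"gripper": 0.5},
  {"travel": [0.019,-0.352,0],"angular": [0,0,0],"gripper": 0.5},
  {"travel": [0.019,-0.352,-0.08],"angular": [0,0,0],"gripper": 0.5},
  {"travel": [0.019,-0.352,-0.15],"angular": [0,0,0],"gripper": 0.5},
  {"travel": [0.019,-0.352,-0.2],"angular": [0,0,0],"gripper": 0.5},
  {"travel": [0.019,-0.352,-0.222],"angular": [0,0,0],"gripper": 0.5},
  {"travel": [0.019,-0.352,-0.226],"angular": [0,0,0],"gripper": 0.5},
])

```text
t: 16.05
tool_pos: [0.5735, -0.2014, 0.0516]
tool_rot: [-1.569, -2.718, 0.005]
contact_force: [-6.4, -3.7, 13.8]
opening: 0.0583
grip_force: 52.1
```

Request:
step_arm([
  {"travel": [0,0,0],"angular": [0,0,0],"gripper": 0.5},
  {"travel": [0,0,0],"angular": [0,0,0],"gripper": 0.5},
])

```text
t: 16.25
tool_pos: [0.574, -0.2006, 0.0517]
tool_rot: [-1.571, -2.719, 0.002]
contact_force: [-1.3, -1.5, 4.2]
opening: 0.058
grip_force: 52.3
```

```bash
python3 - <<'E'
from h import *
log(); t=load('t10');s=load('s10')
t2=cap('top','t11')
cv2.imwrite('pics/m6.png',np.hstack([cv2.resize(t['img'][170:260,280:400,::-1],(400,300),interpolation=3),cv2.resize(t2['img'][170:260,280:400,::-1],(400,300),interpolation=3)]))
E
```

```text
t 16.25 q [-4.580e-01  1.880e-01  1.783e+00 -1.000e-03  1.172e+00 -9.810e-01] p [ 0.574  -0.2006  0.0517] zt [-0.002 -0.001 -1.   ] yt [ 0.866  0.5   -0.002] op 0.058 gf 52.3 F [-1.3 -1.5  4.2]
```

Contact at 4 N. I release, rise, and move the wrist camera over the tray.

Request:
step_arm([
  {"travel": [0,0,0],"angular": [0,0,0],"gripper": 1},
  {"travel": [0,0,0],"angular": [0,0,0],"gripper": 1},
  {"travel": [0,0,0],"angular": [0,0,0],"gripper": 1},
  {"travel": [0,0,0.03],"angular": [0,0,0],"gripper": 1},
  {"travel": [0,0,0.1],"angular": [0,0,0],"gripper": 1},
  {"travel": [0,0,0.18],"angular": [0,0,0],"gripper": 1},
  {"travel": [0,0,0.26],"angular": [0,0,0],"gripper": 1},
  {"travel": [0,0,0.33],"angular": [0,0,0],"gripper": 1},
])

```text
t: 17.1
tool_pos: [0.5743, -0.2, 0.2517]
tool_rot: [1.572, 2.72, 0.001]
contact_force: [0.5, -0.3, -0.7]
opening: 0.0855
grip_force: 0.0
```

Request:
step_arm([
  {"travel": [-0.22,0.36,0],"angular": [0,0,0.65],"gripper": 1},
  {"travel": [-0.22,0.36,0],"angular": [0,0,0.65],"gripper": 1},
  {"travel": [-0.22,0.36,0],"angular": [0,0,0.65],"gripper": 1},
  {"travel": [-0.22,0.36,0],"angular": [0,0,0.65],"gripper": 1},
  {"travel": [-0.22,0.36,0],"angular": [0,0,0.65],"gripper": 1},
  {"travel": [-0.22,0.36,0],"angular": [0,0,0.65],"gripper": 1},
  {"travel": [-0.22,0.36,0],"angular": [0,0,0.65],"gripper": 1},
])

```text
t: 17.8
tool_pos: [0.4418, 0.0166, 0.2493]
tool_rot: [-0.83, -3.03, 0.0]
contact_force: [-0.3, -0.6, -0.3]
opening: 0.0853
grip_force: 0.0
```

```bash
python3 - <<'E'
from h import *
o=log(); d=cap('wrist','w12')
c,r=ray(d,320,240); print(c.round(3),r.round(3))
for p in[(.482,-.09,.018),(.482,.117,.018),(.61,.117,.018),(.61,-.09,.018),(.562,.0,.018)]: print(p,proj(d,p).round(0))
E
```

```text
t 17.8 q [-0.131 -0.419  1.995 -0.     1.566 -1.167] p [0.4418 0.0166 0.2493] zt [-0. -0. -1.] yt [ 0.51  0.86 -0.  ] op 0.0853 gf 0.0 F [-0.3 -0.6 -0.3]
[0.38  0.053 0.392] [ 0.244 -0.148 -0.959]
(0.482, -0.09, 0.018) [248. 289.]
(0.482, 0.117, 0.018) [441. 180.]
(0.61, 0.117, 0.018) [499. 294.]
(0.61, -0.09, 0.018) [316. 387.]
(0.562, 0.0, 0.018) [369. 311.]
```

```bash
python3 - <<'E'
from h import *
i=cv2.imread('pics/w12.png')[170:395,220:520]
m=cv2.resize(i,(800,600),interpolation=3)
for x in range(0,800,100):cv2.putText(m,str(x),(x,10),0,.4,(0,0,255),1)
for y in range(0,600,100):cv2.putText(m,str(y),(0,y+4),0,.4,(0,0,255),1)
cv2.imwrite('pics/m7.png',m)
E
```

```text
(no output)
```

View pics/m7.png

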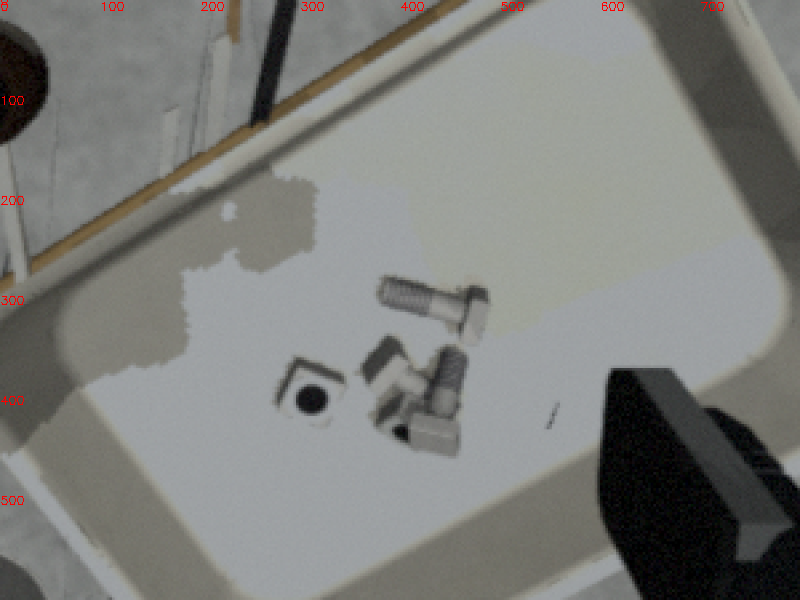

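The tray holds a flat nut at (312,395), a free bolt from tip (378,288) to head (478,312), and a cluster around (415,395) with two bolts and at least one nut. That's at least three bolts and two nuts. I'll measure the free pieces and the case first.

```bash
python3 - <<'E'
from h import *
d=load('w12'); P=lambda x,y,z:plane(d,220+x/2.667,170+y/2.667,z)
for x,y in[(295,357),(345,378),(327,425),(278,405),(312,399)]: print('nut',P(x,y,.028).round(4))
for n,x,y,z in[('tip',379,290,.023),('neck',462,308,.025),('head',478,312,.026),('mid',415,297,.024)]: print(n,P(x,y,z).round(4))
a,b=P(379,290,.023),P(462,308,.025); print('bolt dir',np.degrees(np.arctan2(*(b-a)[1::-1])),np.linalg.norm(b-a))
# case from latest top view by wood colour
t=load('t11');T=load('top0')
for im in(T,):
    h=cv2.cvtColor(im['img'],cv2.COLOR_RGB2HSV); m=cv2.inRange(h,(10,70,60),(28,255,255)); m[:, :420]=0; m[:,545:]=0;m[:195]=0;m[310:]=0
    cs,_=cv2.findContours(m,cv2.RETR_EXTERNAL,cv2.CHAIN_APPROX_SIMPLE); c=max(cs,key=cv2.contourArea); print(cv2.contourArea(c),cv2.approxPolyDP(c,3,True)[:,0].tolist())
dd=np.abs(t['img'].astype(int)-T['img']).sum(2)[235:310,425:520]; print('changed near case',(dd>60).mean())
E
```

```text
nut [ 0.5319 -0.0265  0.028 ]
nut [ 0.5482 -0.0153  0.028 ]
nut [ 0.5611 -0.0302  0.028 ]
nut [ 0.5451 -0.0414  0.028 ]
nut [ 0.5493 -0.0296  0.028 ]
tip [0.5268 0.0111 0.023 ]
neck [0.547  0.0333 0.025 ]
head [0.5508 0.0375 0.026 ]
mid [0.5352 0.0209 0.024 ]
bolt dir 47.6990418571129 0.030088574216923708
4844.0 [[464, 207], [451, 223], [457, 227], [446, 229], [432, 266], [501, 292], [516, 254], [508, 251], [519, 250], [536, 236], [496, 218], [499, 211], [492, 218]]
changed near case 0.1696842105263158
```

Request:
step_arm([
  {"travel": [0.1,-0.05,0],"angular": [0,0,-0.95],"gripper": 1},
  {"travel": [0.1,-0.05,0],"angular": [0,0,-0.95],"gripper": 1},
  {"travel": [0.1,-0.05,0],"angular": [0,0,-0.95],"gripper": 1},
  {"travel": [0.1,-0.05,0],"angular": [0,0,-0.95],"gripper": 0.45},
  {"travel": [0.1,-0.05,0],"angular": [0,0,-0.95],"gripper": 0.45},
])

```text
t: 18.35
tool_pos: [0.503, -0.0161, 0.2487]
tool_rot: [-1.891, -2.507, 0.001]
contact_force: [-0.3, 0.8, 0.7]
opening: 0.0589
grip_force: 0.0
```

Request:
step_arm([
  {"travel": [0.075,-0.026,0],"angular": [0,0,-0.95],"gripper": 0.45},
  {"travel": [0.075,-0.026,0],"angular": [0,0,-0.95],"gripper": 0.45},
  {"travel": [0.075,-0.026,0],"angular": [0,0,-0.95],"gripper": 0.45},
  {"travel": [0.075,-0.026,0],"angular": [0,0,-0.95],"gripper": 0.45},
  {"travel": [0.075,-0.026,0],"angular": [0,0,-0.95],"gripper": 0.45},
])

```text
t: 18.85
tool_pos: [0.548, -0.0318, 0.2485]
tool_rot: [-2.674, -1.645, 0.001]
contact_force: [-0.3, 0.7, -0.3]
opening: 0.0387
grip_force: 0.0
```

Request:
step_arm([
  {"travel": [0,0,-0.06],"angular": [0,0,-0.573],"gripper": 0.45},
  {"travel": [0,0,-0.12],"angular": [0,0,-0.573],"gripper": 0.45},
  {"travel": [0,0,-0.18],"angular": [0,0,-0.573],"gripper": 0.45},
  {"travel": [0,0,-0.25],"angular": [0,0,-0.573],"gripper": 0.45},
  {"travel": [0,0,-0.25],"angular": [0,0,-0.573],"gripper": 0.45},
  {"travel": [0,0,-0.25],"angular": [0,0,-0.573],"gripper": 0.45},
])

```text
t: 19.45
tool_pos: [0.5472, -0.0309, 0.0988]
tool_rot: [-2.97, -1.018, 0.002]
contact_force: [0.4, -0.1, 0.2]
opening: 0.0382
grip_force: 0.0
```

```bash
python3 - <<'E'
from h import *
o=log(); d=cap('wrist','w13'); t=cap('top','t13')
print('nut px',proj(d,(.547,-.029,.028)),'finger mid px',proj(d,o['tool_pos']))
g=d['img'].astype(int);m=(g.sum(2)<150).astype(np.uint8)
T=load('top0')
C=[plane(T,u,v,.05) for u,v in((432.5,266),(501.5,292),(516,254),(447.5,228))]
c=np.mean(C,0);e=(C[1]-C[0]+C[2]-C[3])/2;f=(C[3]-C[0]+C[2]-C[1])/2
print('case c',c.round(4),'long',np.linalg.norm(e).round(4),'short',np.linalg.norm(f).round(4),'x yaw',np.degrees(np.arctan2(f[1],f[0])).round(1),np.degrees(np.arctan2(-e[1],-e[0])).round(1)-90)
E
```

```text
t 19.45 q [-1.930e-01 -8.000e-03  1.905e+00  1.000e-03  1.247e+00  7.170e-01] p [ 0.5472 -0.0309  0.0988] zt [-0.002  0.001 -1.   ] yt [ 0.613 -0.79  -0.002] op 0.0382 gf 0.0 F [ 0.4 -0.1  0.2]
nut px [319.45413989 251.73803863] finger mid px [322.68377738 313.32199516]
case c [ 0.4282 -0.3342  0.05  ] long 0.1891 short 0.1082 x yaw -22.6 -20.5
```

```bash
cat >> h.py <<'E'
def blobs(d,z,box,thr=185,inv=True,mina=60):
    """components differing from the white floor inside world box (x0,x1,y0,y1)"""
    g=cv2.cvtColor(d['img'],cv2.COLOR_RGB2GRAY); m=(g<thr).astype(np.uint8) if inv else (g>thr).astype(np.uint8)
    pts=np.array([proj(d,(x,y,z)) for x,y in((box[0],box[2]),(box[0],box[3]),(box[1],box[3]),(box[1],box[2]))]).astype(np.int32)
    k=np.zeros_like(m);cv2.fillPoly(k,[pts],1);m&=k
    n,l,s,c=cv2.connectedComponentsWithStats(m); return [(c[i],s[i],(l==i).astype(np.uint8)) for i in range(1,n) if s[i][4]>=mina]
E
python3 - <<'E'
from h import *
d=load('w13'); b=(.52,.575,-.058,-.002)
g=cv2.cvtColor(d['img'],cv2.COLOR_RGB2GRAY); print(np.percentile(g[215:290,285:355],[2,10,25,50,75,95]))
for th in(45,60,80): print(th,[(c.round(1).tolist(),int(s[4]),plane(d,*c,.028).round(4)[:2].tolist()) for c,s,_ in blobs(d,.028,b,th)])
cv2.imwrite('pics/c13.png',cv2.resize(d['img'][180:400,180:460,::-1],(760,600),interpolation=3))
E
```

```text
[ 25.  99. 117. 120. 158. 166.]
45 [([325.4, 247.2], 329, [0.551, -0.03])]
60 [([325.4, 247.2], 347, [0.551, -0.03])]
80 [([326.2, 227.2], 72, [0.56, -0.0235]), ([325.4, 247.4], 378, [0.5509, -0.03])]
```

View pics/c13.png

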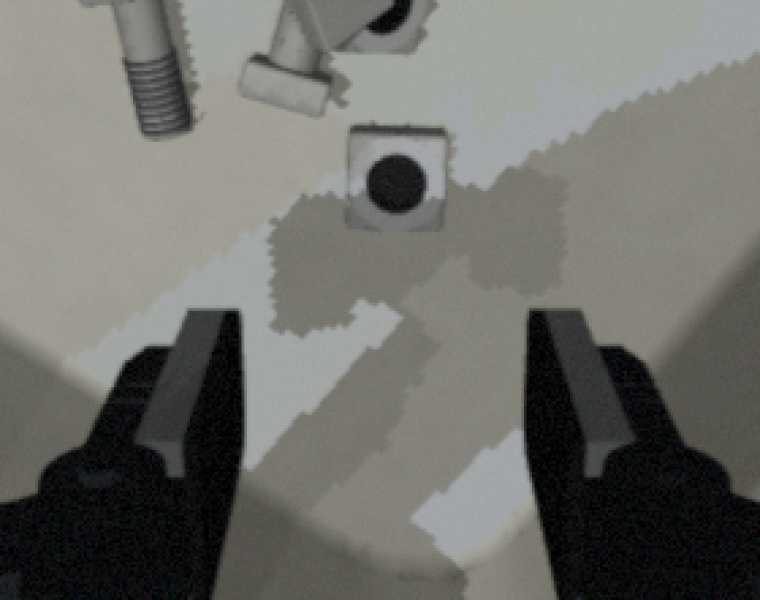

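View 12 shows the nut square to the fingers, its bore at (325,247) → (0.551,-0.030). I grasp it.

Request:
step_arm([
  {"travel": [0.006,0.001,-0.06],"angular": [0,0,0],"gripper": 0.45},
  {"travel": [0.006,0.001,-0.11],"angular": [0,0,0],"gripper": 0.45},
  {"travel": [0.006,0.001,-0.128],"angular": [0,0,0],"gripper": 0.45},
  {"travel": [0.006,0.001,-0.128],"angular": [0,0,0],"gripper": 0.45},
  {"travel": [0.006,0.001,-0.128],"angular": [0,0,0],"gripper": 0},
  {"travel": [0.006,0.001,-0.128],"angular": [0,0,0],"gripper": 0},
  {"travel": [0.006,0.001,-0.128],"angular": [0,0,0],"gripper": 0},
  {"travel": [0.006,0.001,-0.128],"angular": [0,0,0],"gripper": 0},
  {"travel": [0.006,0.001,-0.128],"angular": [0,0,0],"gripper": 0},
  {"travel": [0.006,0.001,-0.128],"angular": [0,0,0],"gripper": 0},
], squeeze=40)

```text
t: 20.55
tool_pos: [0.5522, -0.0293, 0.0247]
tool_rot: [2.971, 1.021, 0.006]
contact_force: [-2.0, 2.2, 6.1]
opening: 0.0003
grip_force: 3.3
```

Request:
step_arm([
  {"travel": [0,0,0.06],"angular": [0,0,0],"gripper": 0},
  {"travel": [0,0,0.13],"angular": [0,0,0],"gripper": 0},
  {"travel": [0,0,0.2],"angular": [0,0,0],"gripper": 0},
  {"travel": [-0.1,-0.1,0.26],"angular": [0,0,0],"gripper": 0},
  {"travel": [-0.17,-0.17,0.26],"angular": [0,0,0],"gripper": 0},
  {"travel": [-0.24,-0.24,0.26],"angular": [0,0,0],"gripper": 0},
  {"travel": [-0.26,-0.3,0.26],"angular": [0,0,0],"gripper": 0},
  {"travel": [-0.26,-0.3,0.26],"angular": [0,0,0],"gripper": 0},
])

```text
t: 21.35
tool_pos: [0.3935, -0.2108, 0.1795]
tool_rot: [2.969, 1.02, 0.003]
contact_force: [0.2, -1.0, 0.2]
opening: -0.0004
grip_force: 0.0
```

```bash
python3 - <<'E'
from h import *
o=log(); d=cap('wrist','w14'); t=cap('top','t14')
for p in[(.428,-.334,.05),(.449,-.281,.01),(.415,-.367,.01)]: print(proj(d,p).round(0))
h=cv2.cvtColor(d['img'],cv2.COLOR_RGB2HSV); m=cv2.inRange(h,(10,70,50),(28,255,255))
cs,_=cv2.findContours(m,cv2.RETR_EXTERNAL,cv2.CHAIN_APPROX_SIMPLE)
for c in sorted(cs,key=cv2.contourArea)[-4:]: print(cv2.contourArea(c),cv2.boundingRect(c),cv2.approxPolyDP(c,6,True)[:,0].tolist())
E
```

```text
t 21.35 q [-0.659 -0.364  2.071  0.     1.433  0.25 ] p [ 0.3935 -0.2108  0.1795] zt [ 0.002 -0.001 -1.   ] yt [ 0.615 -0.789  0.002] op -0.0004 gf 0.0 F [ 0.2 -1.   0.2]
[489. 293.]
[439. 212.]
[488. 307.]
92.5 (144, 60, 31, 20) [[144, 61], [174, 79], [159, 61]]
149.5 (0, 2, 26, 15) [[25, 6], [16, 2], [0, 16]]
498.5 (255, 9, 59, 54) [[313, 9], [286, 39], [255, 46], [278, 62]]
55969.5 (358, 107, 282, 292) [[638, 107], [527, 127], [536, 150], [529, 158], [562, 221], [553, 221], [513, 131], [484, 130], [358, 201], [442, 356], [522, 398], [611, 359], [557, 231], [566, 224], [599, 299], [592, 305], [606, 338], [639, 366]]
```

```bash
python3 - <<'E'
from h import *
d=load('w14')
for u,v in((358,201),(484,130),(442,356),(513,131)): print(plane(d,u,v,.05).round(4), plane(d,u,v,0).round(4))
t=load('t14');T=load('top0')
m=lambda im:cv2.inRange(cv2.cvtColor(im['img'],cv2.COLOR_RGB2HSV),(10,70,60),(28,255,255))[195:310,425:545]
print((m(t)>0).sum(),(m(T)>0).sum(),((m(t)>0)!=(m(T)>0)).sum())
x,y=np.array([np.cos(np.radians(-21.5)),np.sin(np.radians(-21.5))]),np.array([.366,.93])
for a,b in((-.055,.095),(.055,.095),(-.055,-.095)): print(np.array([.428,-.334])+a*x+b*y)
E
```

```text
[ 0.4219 -0.2192  0.05  ] [ 0.4169 -0.2289  0.    ]
[ 0.5059 -0.2531  0.05  ] [ 0.5163 -0.269   0.    ]
[ 0.3699 -0.3419  0.05  ] [ 0.3554 -0.3741  0.    ]
[ 0.5167 -0.268   0.05  ] [ 0.5292 -0.2867  0.    ]
1957 4753 2884
[ 0.41159703 -0.22549243]
[ 0.51394297 -0.26580757]
[ 0.34205703 -0.40219243]
```

Request:
step_arm([
  {"travel": [0.08,0.09,0],"angular": [0,0,0],"gripper": 0.45},
  {"travel": [0.14,0.16,0],"angular": [0,0,0],"gripper": 0.45},
  {"travel": [0.2,0.23,0],"angular": [0,0,0],"gripper": 0.45},
  {"travel": [0.255,0.301,-0.06],"angular": [0,0,0],"gripper": 0.45},
  {"travel": [0.255,0.301,-0.134],"angular": [0,0,0],"gripper": 0.45},
  {"travel": [0.255,0.301,-0.134],"angular": [0,0,0],"gripper": 0.45},
  {"travel": [0.255,0.301,-0.134],"angular": [0,0,0],"gripper": 0.45},
])

```text
t: 22.15
tool_pos: [0.5458, -0.026, 0.0941]
tool_rot: [-2.965, -1.024, 0.009]
contact_force: [-0.6, 0.7, -0.2]
opening: 0.0382
grip_force: 0.0
```

```bash
python3 - <<'E'
from h import *
o=log(); d=cap('wrist','w15'); b=(.50,.60,-.07,.06)
for th in(60,): 
  for c,s,m in blobs(d,.028,b,th,mina=40): print('dark',c.round(1),s,plane(d,*c,.028).round(4)[:2])
# orientation of nut: edges near bore
g=cv2.cvtColor(d['img'],cv2.COLOR_RGB2GRAY)
import sys
print(proj(d,(.551,-.03,.028)))
cv2.imwrite('pics/c15.png',cv2.resize(d['img'][100:400,160:560,::-1],(800,600),interpolation=3))
E
```

```text
t 22.15 q [-1.850e-01 -3.000e-03  1.909e+00  1.000e-03  1.243e+00  7.210e-01] p [ 0.5458 -0.026   0.0941] zt [-0.007  0.003 -1.   ] yt [ 0.617 -0.787 -0.006] op 0.0382 gf 0.0 F [-0.6  0.7 -0.2]
dark [278.8 168.4] [269 159  25  22 220] [0.5684 0.0196]
dark [251.3 171. ] [249 164   5  15  46] [0.5589 0.0296]
dark [335.2 186.1] [326 174  16  24 178] [ 0.5788 -0.008 ]
dark [253.5 217.9] [249 203   9  29 106] [0.54   0.0148]
dark [339.2 253.2] [329 243  22  21 362] [ 0.5524 -0.0317]
dark [262.5 303.5] [254 294  15  23 224] [ 0.5039 -0.017 ]
dark [380.6 301.6] [374 294  20  23 245] [ 0.5446 -0.0668]
[334.994438   253.15288099]
```

Request:
step_arm([
  {"travel": [0.008,-0.003,-0.06],"angular": [0,0,0],"gripper": 0.45},
  {"travel": [0.008,-0.003,-0.11],"angular": [0,0,0],"gripper": 0.45},
  {"travel": [0.008,-0.003,-0.135],"angular": [0,0,0],"gripper": 0.45},
  {"travel": [0.008,-0.003,-0.135],"angular": [0,0,0],"gripper": 0.45},
  {"travel": [0.008,-0.003,-0.135],"angular": [0,0,0],"gripper": 0},
  {"travel": [0.008,-0.003,-0.135],"angular": [0,0,0],"gripper": 0},
  {"travel": [0.008,-0.003,-0.135],"angular": [0,0,0],"gripper": 0},
  {"travel": [0.008,-0.003,-0.135],"angular": [0,0,0],"gripper": 0},
  {"travel": [0.008,-0.003,-0.135],"angular": [0,0,0],"gripper": 0},
], squeeze=40)

```text
t: 23.1
tool_pos: [0.5543, -0.0309, 0.0193]
tool_rot: [2.97, 1.02, 0.006]
contact_force: [-2.2, -1.7, 6.3]
opening: 0.0182
grip_force: 40.5
```

Request:
step_arm([
  {"travel": [0,0,0.06],"angular": [0,0,0],"gripper": 0},
  {"travel": [0,0,0.13],"angular": [0,0,0],"gripper": 0},
  {"travel": [0,0,0.2],"angular": [0,0,0],"gripper": 0},
])

```text
t: 23.4
tool_pos: [0.5518, -0.0303, 0.138]
tool_rot: [-2.97, -1.02, 0.001]
contact_force: [0.6, -0.2, -0.5]
opening: 0.0185
grip_force: 39.7
```

```bash
python3 - <<'E'
from h import *
o=log(); d=cap('wrist','w16')
E
```

```text
t 23.4 q [-1.900e-01 -4.200e-02  1.868e+00  1.000e-03  1.317e+00  7.190e-01] p [ 0.5518 -0.0303  0.138 ] zt [-0.001  0.001 -1.   ] yt [ 0.615 -0.789 -0.002] op 0.0185 gf 39.7 F [ 0.6 -0.2 -0.5]
```

The nut is held at an 18.5 mm opening. I carry it to the nut well.

Request:
step_arm([
  {"travel": [-0.03,-0.07,0.05],"angular": [0,0,0],"gripper": 0},
  {"travel": [-0.06,-0.145,0.05],"angular": [0,0,0],"gripper": 0},
  {"travel": [-0.09,-0.22,0.05],"angular": [0,0,0],"gripper": 0},
  {"travel": [-0.12,-0.29,0.05],"angular": [0,0,0],"gripper": 0},
  {"travel": [-0.15,-0.36,0.05],"angular": [0,0,0],"gripper": 0},
  {"travel": [-0.172,-0.416,0.05],"angular": [0,0,0],"gripper": 0},
  {"travel": [-0.172,-0.416,0.0],"angular": [0,0,0],"gripper": 0},
  {"travel": [-0.172,-0.416,-0.08],"angular": [0,0,0],"gripper": 0},
])

```text
t: 24.25
tool_pos: [0.4515, -0.2836, 0.0925]
tool_rot: [2.965, 1.014, 0.009]
contact_force: [1.2, 0.4, -0.0]
opening: 0.0181
grip_force: 39.7
```

```bash
python3 - <<'E'
from h import *
o=log(); d=cap('wrist','w17')
h=cv2.cvtColor(d['img'],cv2.COLOR_RGB2HSV); m=cv2.inRange(h,(10,70,50),(28,255,255))
for x,y,z in((.449,-.281,.01),(.4116,-.2255,.05),(.342,-.402,.05),(.514,-.266,.05)): print(proj(d,(x,y,z)).round())
cv2.imwrite('pics/c17.png',cv2.resize(d['img'][:,:,::-1],(800,600)))
E
```

```text
t 24.25 q [-7.010e-01 -4.400e-02  1.952e+00  1.000e-03  1.224e+00  2.100e-01] p [ 0.4515 -0.2836  0.0925] zt [ 0.008 -0.005 -1.   ] yt [ 0.612 -0.79   0.009] op 0.0181 gf 39.7 F [ 1.2  0.4 -0. ]
[314. 248.]
[171. 265.]
[367. 530.]
[378. 142.]
```

View pics/c17.png

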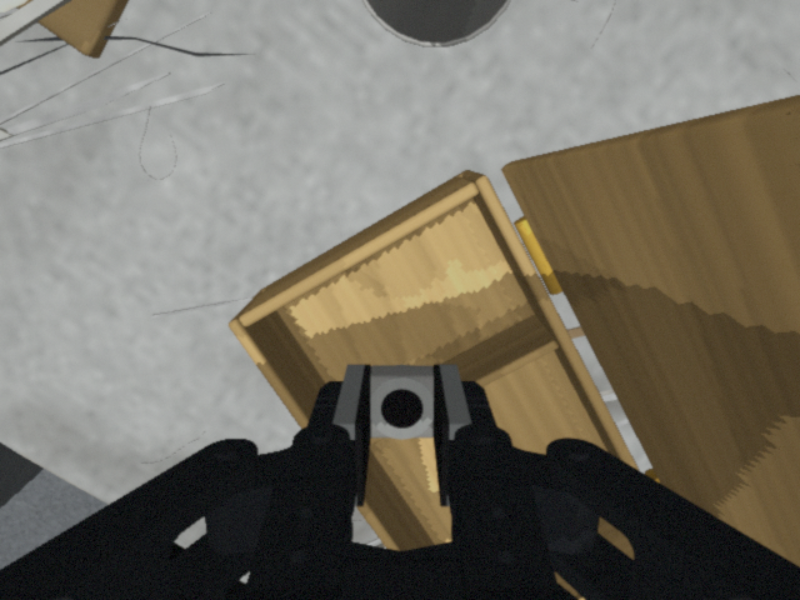

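View 13 shows the nut held over the case. The top corners are at full-image pixels (190,258) and (385,146), and the divider's lid end is near (445,272). I recompute the case pose.

```bash
python3 - <<'E'
from h import *
d=load('w17')
a=plane(d,190.5,258.5,.05);b=plane(d,385.5,146,.05);e=plane(d,445,272,.043)
print(a,b,e,np.linalg.norm(a-b))
x=(b-a)[:2]/np.linalg.norm((b-a)[:2]);y=np.array([-x[1],x[0]]);c=(a+b)[:2]/2-.095*y
print('yaw',np.degrees(np.arctan2(x[1],x[0])),'c',c,'nut',c+.057*y,'bolt',c-.035*y,'divider end local y',(e[:2]-c)@y,(e[:2]-c)@x)
E
```

```text
[ 0.41994026 -0.23075418  0.05      ] [ 0.51494538 -0.26967315  0.05      ] [ 0.48682918 -0.33317853  0.043     ] 0.10266771613847485
yaw -22.276520188774267 c [ 0.43143051 -0.33812335] nut [ 0.45303789 -0.28537754] bolt [ 0.41816281 -0.37051113] divider end local y 0.025576126660616975 0.049389534390735866
```

Request:
step_arm([
  {"travel": [0.006,-0.004,-0.04],"angular": [0,0,0],"gripper": 0},
  {"travel": [0.006,-0.004,-0.09],"angular": [0,0,0],"gripper": 0},
  {"travel": [0.006,-0.004,-0.09],"angular": [0,0,0],"gripper": 0},
  {"travel": [0.006,-0.004,-0.09],"angular": [0,0,0],"gripper": 0.4},
  {"travel": [0.006,-0.004,-0.09],"angular": [0,0,0],"gripper": 0.4},
  {"travel": [0.006,-0.004,-0.09],"angular": [0,0,0],"gripper": 0.4},
  {"travel": [0.006,-0.004,-0.04],"angular": [0,0,0],"gripper": 0.4},
  {"travel": [0.006,-0.004,0.04],"angular": [0,0,0],"gripper": 0.4},
  {"travel": [0.006,-0.004,0.14],"angular": [0,0,0],"gripper": 0.4},
])

```text
t: 25.2
tool_pos: [0.4525, -0.2821, 0.1649]
tool_rot: [-2.97, -1.02, -0.001]
contact_force: [1.3, -1.3, -0.0]
opening: 0.0344
grip_force: 0.0
```

```bash
python3 - <<'E'
from h import *
o=log(); d=cap('wrist','w18')
for z,b in((.02,(.40,.50,-.34,-.24)),): print([(c.round(0).tolist(),s[4],plane(d,*c,.02).round(3)[:2].tolist()) for c,s,_ in blobs(d,z,b,40,mina=40)])
# free bolt in w13/w16: print steel-ish shapes in the tray (w16)
E
```

```text
t 25.2 q [-6.980e-01 -1.170e-01  1.891e+00  1.000e-03  1.368e+00  2.110e-01] p [ 0.4525 -0.2821  0.1649] zt [-0.     0.001 -1.   ] yt [ 0.615 -0.789 -0.001] op 0.0344 gf 0.0 F [ 1.3 -1.3 -0. ]
[]
```

Request:
step_arm([
  {"travel": [0.02,0.075,0],"angular": [0,0,0.218],"gripper": 0.45},
  {"travel": [0.04,0.15,0],"angular": [0,0,0.218],"gripper": 0.45},
  {"travel": [0.06,0.22,0],"angular": [0,0,0.218],"gripper": 0.45},
  {"travel": [0.085,0.3,0],"angular": [0,0,0.218],"gripper": 0.45},
  {"travel": [0.105,0.37,0],"angular": [0,0,0.218],"gripper": 0.45},
  {"travel": [0.125,0.45,0],"angular": [0,0,0.218],"gripper": 0.45},
  {"travel": [0.145,0.515,-0.06],"angular": [0,0,0.218],"gripper": 0.45},
  {"travel": [0.145,0.515,-0.12],"angular": [0,0,0.218],"gripper": 0.45},
  {"travel": [0.145,0.515,-0.12],"angular": [0,0,0.218],"gripper": 0.45},
])

```text
t: 26.15
tool_pos: [0.5362, 0.0281, 0.0864]
tool_rot: [-2.866, -1.272, 0.012]
contact_force: [-1.1, 0.3, -0.7]
opening: 0.0386
grip_force: 0.0
```

```bash
python3 - <<'E'
from h import *
o=log(); d=cap('wrist','w19')
g=cv2.GaussianBlur(cv2.cvtColor(d['img'],cv2.COLOR_RGB2GRAY),(3,3),0)
print(proj(d,(.5268,.0111,.023)),proj(d,(.5508,.0375,.026)))
# row profiles in the bolt area
for r in range(170,300,8): print(r,' '.join('%d'%v for v in g[r,270:372:3]))
E
```

```text
t 26.15 q [-8.700e-02 -1.400e-02  1.934e+00  1.000e-03  1.231e+00  6.480e-01] p [0.5362 0.0281 0.0864] zt [-0.009  0.002 -1.   ] yt [ 0.742 -0.671 -0.008] op 0.0386 gf 0.0 F [-1.1  0.3 -0.7]
[331.65414161 291.36168425] [332.40543143 228.29142898]
170 162 161 162 163 161 162 163 162 162 162 162 162 162 162 163 162 162 162 163 162 163 163 162 162 162 162 163 162 162 162 163 162 162 162
178 162 162 162 162 162 163 162 162 162 162 162 163 163 162 162 162 163 162 162 162 162 162 162 162 162 162 162 162 163 162 163 162 163 162
186 162 162 162 163 163 162 163 162 163 162 163 162 163 162 162 162 162 163 162 162 162 162 162 162 162 162 162 162 162 162 162 162 162 162
194 163 161 162 162 162 162 162 162 163 162 162 163 162 163 163 162 163 162 163 163 162 163 161 162 162 162 163 162 162 163 163 161 162 163
202 159 159 159 159 160 161 161 161 162 163 163 162 162 163 162 163 162 162 162 162 162 162 162 162 162 162 162 162 163 162 162 162 162 163
210 158 157 159 160 159 160 160 159 159 159 159 162 162 163 163 163 162 162 163 162 162 162 162 162 163 162 162 161 163 162 163 163 162 162
218 159 159 1
[... 765 characters left out ...]
4 159 163 160 129 119 119 119 105
266 156 153 112 97 99 94 95 94 95 106 116 116 117 118 117 117 117 116 89 44 58 64 71 59 53 93 116 118 118 119 118 118 103 60
274 144 99 93 95 104 116 118 117 117 117 116 117 117 116 117 118 118 117 88 43 51 58 56 52 40 109 127 130 127 118 118 118 104 50
282 114 115 115 115 116 117 117 118 117 118 118 117 118 117 117 116 117 117 84 45 57 66 56 54 48 117 128 128 128 128 125 118 119 117
290 116 115 116 116 115 116 117 117 117 118 118 116 117 117 117 116 117 117 118 118 118 122 124 128 129 129 129 130 130 129 129 129 129 130
298 107 118 115 115 116 115 115 116 117 117 117 117 117 117 117 118 118 117 117 116 117 117 119 129 130 129 128 130 129 128 129 128 130 130
```

```bash
python3 - <<'E'
from h import *
d=load('w19'); o=ctrl.get_obs(); print(plane(d,336.5,258,.024),plane(d,336.5,286,.023),plane(d,335.5,236,.03),o['tool_pos'],o['t'])
E
```

```text
[0.54142835 0.02374668 0.024     ] [0.5307716  0.01168405 0.023     ] [0.54997803 0.03438319 0.03      ] [0.53799949 0.02710786 0.0892659 ] 26.2
```

Request:
step_arm([
  {"travel": [0.004,-0.001,-0.06],"angular": [0,0,0],"gripper": 0.45},
  {"travel": [0.004,-0.001,-0.11],"angular": [0,0,0],"gripper": 0.45},
  {"travel": [0.004,-0.001,-0.138],"angular": [0,0,0],"gripper": 0.45},
  {"travel": [0.004,-0.001,-0.138],"angular": [0,0,0],"gripper": 0.45},
  {"travel": [0.004,-0.001,-0.138],"angular": [0,0,0],"gripper": 0},
  {"travel": [0.004,-0.001,-0.138],"angular": [0,0,0],"gripper": 0},
  {"travel": [0.004,-0.001,-0.138],"angular": [0,0,0],"gripper": 0},
  {"travel": [0.004,-0.001,-0.138],"angular": [0,0,0],"gripper": 0},
  {"travel": [0.004,-0.001,-0.138],"angular": [0,0,0],"gripper": 0},
  {"travel": [0.004,-0.001,-0.138],"angular": [0,0,0],"gripper": 0},
], squeeze=40)

```text
t: 27.2
tool_pos: [0.5485, 0.0242, 0.0151]
tool_rot: [2.869, 1.266, 0.019]
contact_force: [2.5, -0.2, 12.4]
opening: 0.0154
grip_force: 38.0
```

Request:
step_arm([
  {"travel": [0,0,0.06],"angular": [0,0,0],"gripper": 0},
  {"travel": [0,0,0.13],"angular": [0,0,0],"gripper": 0},
  {"travel": [0,0,0.2],"angular": [0,0,0],"gripper": 0},
  {"travel": [0,0,0.27],"angular": [0,0,0],"gripper": 0},
  {"travel": [0,0,0.27],"angular": [0,0,0],"gripper": 0},
])

```text
t: 27.7
tool_pos: [0.5473, 0.0245, 0.1809]
tool_rot: [2.867, 1.266, 0.024]
contact_force: [0.3, 0.2, 0.8]
opening: 0.0151
grip_force: 38.5
```

```bash
python3 - <<'E'
from h import *
o=log(); d=cap('wrist','w20')
E
```

```text
t 27.7 q [-9.200e-02 -1.070e-01  1.855e+00  1.000e-03  1.377e+00  6.480e-01] p [0.5473 0.0245 0.1809] zt [ 0.017 -0.001 -1.   ] yt [ 0.739 -0.674  0.013] op 0.0151 gf 38.5 F [0.3 0.2 0.8]
```

Request:
step_arm([
  {"travel": [-0.022,-0.07,0],"angular": [0,0,0],"gripper": 0},
  {"travel": [-0.047,-0.145,0],"angular": [0,0,0],"gripper": 0},
  {"travel": [-0.072,-0.22,0],"angular": [0,0,0],"gripper": 0},
  {"travel": [-0.095,-0.295,0],"angular": [0,0,0],"gripper": 0},
  {"travel": [-0.12,-0.37,0],"angular": [0,0,0],"gripper": 0},
  {"travel": [-0.145,-0.445,0],"angular": [0,0,0],"gripper": 0},
  {"travel": [-0.17,-0.52,0],"angular": [0,0,0],"gripper": 0},
  {"travel": [-0.19,-0.59,0],"angular": [0,0,0],"gripper": 0},
  {"travel": [-0.21,-0.655,-0.05],"angular": [0,0,0],"gripper": 0},
  {"travel": [-0.21,-0.655,-0.1],"angular": [0,0,0],"gripper": 0},
])

```text
t: 28.75
tool_pos: [0.4147, -0.3723, 0.1111]
tool_rot: [2.874, 1.261, 0.001]
contact_force: [0.6, 0.0, -1.2]
opening: 0.0152
grip_force: 38.5
```

```bash
python3 - <<'E'
from h import *
o=log(); d=cap('wrist','w21'); h=cv2.cvtColor(d['img'],cv2.COLOR_RGB2HSV); m=cv2.inRange(h,(10,70,50),(28,255,255))
for x,y,z in((.4199,-.2308,.05),(.515,-.2697,.05)): print(proj(d,(x,y,z)).round())
for u,v,rr in((proj(d,(.4199,-.2308,.05))[0],proj(d,(.4199,-.2308,.05))[1],0),): 
  u,v=int(u),int(v)
  if 0<u<640 and 20<v<460:
    for r in range(v-24,v+25,6): print(r,''.join('#' if q else '.' for q in m[r,max(0,u-40):u+60:2]))
E
```

```text
t 28.75 q [-8.650e-01 -4.000e-03  1.879e+00 -1.000e-03  1.264e+00 -1.210e-01] p [ 0.4147 -0.3723  0.1111] zt [ 0.002 -0.003 -1.   ] yt [ 0.736 -0.677  0.003] op 0.0152 gf 38.5 F [ 0.6  0.  -1.2]
[114.  30.]
[332. -64.]
6 ............................................######
12 .....................................#############
18 ..............................####################
24 .......................###########################
30 .................#################################
36 ..................################################
42 ...................###############################
48 .....................#############################
54 ......................############################
```

Request:
step_arm([
  {"travel": [0,0,-0.05],"angular": [0,0,0],"gripper": 0},
  {"travel": [0,0,-0.105],"angular": [0,0,0],"gripper": 0},
  {"travel": [0,0,-0.105],"angular": [0,0,0],"gripper": 0},
  {"travel": [0,0,-0.105],"angular": [0,0,0],"gripper": 0.4},
  {"travel": [0,0,-0.105],"angular": [0,0,0],"gripper": 0.4},
  {"travel": [0,0,-0.105],"angular": [0,0,0],"gripper": 0.4},
  {"travel": [0,0,-0.04],"angular": [0,0,0],"gripper": 0.4},
  {"travel": [0,0,0.04],"angular": [0,0,0],"gripper": 0.4},
  {"travel": [0,0,0.12],"angular": [0,0,0],"gripper": 0.4},
])

```text
t: 29.7
tool_pos: [0.4164, -0.3669, 0.185]
tool_rot: [2.873, 1.271, 0.001]
contact_force: [0.9, -0.9, 1.5]
opening: 0.0341
grip_force: 0.0
```

Request:
step_arm([
  {"travel": [0.025,0.07,0.03],"angular": [0,0,0],"gripper": 0.6},
  {"travel": [0.05,0.145,0.06],"angular": [0,0,0],"gripper": 0.6},
  {"travel": [0.075,0.22,0.06],"angular": [0,0,0],"gripper": 0.6},
  {"travel": [0.1,0.295,0.06],"angular": [0,0,0],"gripper": 0.6},
  {"travel": [0.125,0.37,0.06],"angular": [0,0,0],"gripper": 0.6},
  {"travel": [0.15,0.445,0.06],"angular": [0,0,0],"gripper": 0.6},
  {"travel": [0.17,0.52,0.06],"angular": [0,0,0],"gripper": 0.6},
  {"travel": [0.18,0.58,0.06],"angular": [0,0,0],"gripper": 0.6},
  {"travel": [0.19,0.6,0.0],"angular": [0,0,0],"gripper": 0.6},
  {"travel": [0.19,0.6,-0.03],"angular": [0,0,0],"gripper": 0.6},
])

```text
t: 30.7
tool_pos: [0.5307, -0.0048, 0.1643]
tool_rot: [-2.87, -1.276, -0.003]
contact_force: [-0.3, -0.3, -0.2]
opening: 0.0512
grip_force: 0.0
```

```bash
python3 - <<'E'
from h import *
o=log(); d=cap('wrist','w22')
for p in((.5524,-.0317,.02),(.57,.0,.02),(.579,-.008,.028)): print(proj(d,p).round())
i=d['img'][:,:,::-1]
u,v=proj(d,(.57,.0,.02)).astype(int); v0=max(0,v-75);u0=max(0,u-100)
m=cv2.resize(i[v0:v0+150,u0:u0+200],(800,600),interpolation=3)
for x in range(0,800,100):cv2.putText(m,str(x),(x,10),0,.4,(0,0,255),1)
for y in range(0,600,100):cv2.putText(m,str(y),(0,y+4),0,.4,(0,0,255),1)
print(u0,v0);cv2.imwrite('pics/c22.png',m)
E
```

```text
t 30.7 q [-1.500e-01 -1.240e-01  1.899e+00  1.000e-03  1.365e+00  5.840e-01] p [ 0.5307 -0.0048  0.1643] zt [ 0.002  0.001 -1.   ] yt [ 0.742 -0.67   0.   ] op 0.0512 gf 0.0 F [-0.3 -0.3 -0.2]
[370. 229.]
[360. 179.]
[379. 180.]
259 103
```

View pics/c22.png

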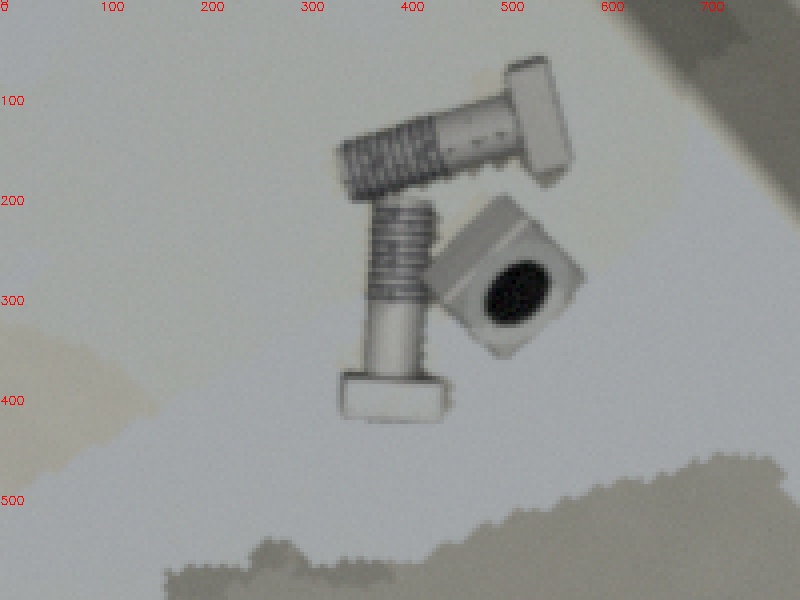

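View 14 shows only two bolts and one nut left. Bolt A has its head at (393,398) and tip at (402,200), bolt B has its head at (540,120) and tip at (345,170), and the tilted nut's bore is at (517,292). I'll take bolt A by the head.

```bash
python3 - <<'E'
from h import *
d=load('w22'); P=lambda x,y,z:plane(d,259+x/4,103+y/4,z)
def bolt(n,h,t):
    a,b=P(*h,.030),P(*t,.0235); v=(a-b)[:2]; L=np.linalg.norm(v); print(n,'headtop',a.round(4),'tip',b.round(4),'L',L.round(4),'axis deg',np.degrees(np.arctan2(v[1],v[0])).round(1)); return a,v/L
o=ctrl.get_obs()['tool_pos'];print(o)
a,v=bolt('A',(393,398),(402,198)); print('grip',a[:2]+.0065*v)
b,w=bolt('B',(540,120),(345,170))
for p in((505,195),(585,272),(505,358),(428,285),(517,292)): print('nut',P(*p,.028).round(4))
E
```

```text
[ 0.52850873 -0.005439    0.16081976]
A headtop [ 0.5587 -0.0092  0.03  ] tip [0.5814 0.0141 0.0235] L 0.0326 axis deg -134.3
grip [ 0.55412511 -0.01387692]
B headtop [0.6058 0.0094 0.03  ] tip [0.5774 0.0239 0.0235] L 0.032 axis deg -27.1
nut [0.5942 0.0037 0.028 ]
nut [ 0.5961 -0.0149  0.028 ]
nut [ 0.577  -0.0171  0.028 ]
nut [0.5753 0.0009 0.028 ]
nut [ 0.5856 -0.0099  0.028 ]
```

Request:
step_arm([
  {"travel": [0.042,-0.014,-0.04],"angular": [0,0,-0.049],"gripper": 0.31},
  {"travel": [0.042,-0.014,-0.08],"angular": [0,0,-0.049],"gripper": 0.31},
  {"travel": [0.042,-0.014,-0.08],"angular": [0,0,-0.049],"gripper": 0.31},
  {"travel": [0.042,-0.014,-0.08],"angular": [0,0,-0.049],"gripper": 0.31},
  {"travel": [0.042,-0.014,-0.14],"angular": [0,0,-0.049],"gripper": 0.31},
  {"travel": [0.042,-0.014,-0.19],"angular": [0,0,-0.049],"gripper": 0.31},
  {"travel": [0.042,-0.014,-0.225],"angular": [0,0,-0.049],"gripper": 0.31},
  {"travel": [0.042,-0.014,-0.234],"angular": [0,0,-0.049],"gripper": 0.31},
  {"travel": [0.042,-0.014,-0.234],"angular": [0,0,-0.049],"gripper": 0.31},
], squeeze=40)

```text
t: 31.65
tool_pos: [0.5561, -0.0156, 0.0251]
tool_rot: [-2.897, -1.215, -0.002]
contact_force: [0.1, -0.7, 0.7]
opening: 0.0266
grip_force: 0.0
```

Request:
step_arm([
  {"travel": [0,0,0],"angular": [0,0,0],"gripper": 0},
  {"travel": [0,0,0],"angular": [0,0,0],"gripper": 0},
  {"travel": [0,0,0],"angular": [0,0,0],"gripper": 0},
  {"travel": [0,0,0],"angular": [0,0,0],"gripper": 0},
  {"travel": [0,0,0],"angular": [0,0,0],"gripper": 0},
])

```text
t: 32.15
tool_pos: [0.5571, -0.0158, 0.0259]
tool_rot: [2.896, 1.215, 0.005]
contact_force: [-0.4, -0.5, 6.9]
opening: 0.0144
grip_force: 39.6
```

Request:
step_arm([
  {"travel": [0,0,0.04],"angular": [0,0,0],"gripper": 0},
  {"travel": [0,0,0.1],"angular": [0,0,0],"gripper": 0},
  {"travel": [0,0,0.18],"angular": [0,0,0],"gripper": 0},
  {"travel": [0,0,0.25],"angular": [0,0,0],"gripper": 0},
  {"travel": [0,0,0.25],"angular": [0,0,0],"gripper": 0},
])

```text
t: 32.65
tool_pos: [0.5599, -0.0161, 0.1824]
tool_rot: [2.891, 1.213, 0.02]
contact_force: [-0.4, 0.2, 0.2]
opening: 0.0142
grip_force: 39.0
```

```bash
python3 - <<'E'
from h import *
o=log(); d=cap('wrist','w23')
E
```

```text
t 32.65 q [-1.620e-01 -7.600e-02  1.824e+00  1.000e-03  1.380e+00  6.140e-01] p [ 0.5599 -0.0161  0.1824] zt [ 0.014 -0.001 -1.   ] yt [ 0.713 -0.701  0.011] op 0.0142 gf 39.0 F [-0.4  0.2  0.2]
```

Request:
step_arm([
  {"travel": [-0.03,-0.07,0],"angular": [0,0,0],"gripper": 0},
  {"travel": [-0.06,-0.14,0],"angular": [0,0,0],"gripper": 0},
  {"travel": [-0.09,-0.21,0],"angular": [0,0,0],"gripper": 0},
  {"travel": [-0.12,-0.28,0],"angular": [0,0,0],"gripper": 0},
  {"travel": [-0.15,-0.35,0],"angular": [0,0,0],"gripper": 0},
  {"travel": [-0.175,-0.42,0],"angular": [0,0,0],"gripper": 0},
  {"travel": [-0.2,-0.49,0],"angular": [0,0,0],"gripper": 0},
  {"travel": [-0.225,-0.55,0],"angular": [0,0,0],"gripper": 0},
  {"travel": [-0.253,-0.605,-0.03],"angular": [0,0,0],"gripper": 0},
  {"travel": [-0.253,-0.605,-0.08],"angular": [0,0,0],"gripper": 0},
])

```text
t: 33.7
tool_pos: [0.4024, -0.3827, 0.1262]
tool_rot: [2.897, 1.207, 0.001]
contact_force: [0.8, 0.2, 0.3]
opening: 0.0142
grip_force: 39.0
```

```bash
cat >> h.py <<'E'
def casecheck(d):
    h=cv2.cvtColor(d['img'],cv2.COLOR_RGB2HSV); m=cv2.inRange(h,(10,70,50),(28,255,255))
    u,v=proj(d,(.4199,-.2308,.05)).astype(int); print('corner px',u,v)
    if 0<u<640 and 10<v<460:
        for r in range(max(0,v-24),v+25,8): print(r,''.join('#' if q else '.' for q in m[r,max(0,u-40):u+60:2]))
E
python3 - <<'E'
from h import *
o=log(); d=cap('wrist','w24'); casecheck(d)
E
```

```text
t 33.7 q [-0.894 -0.026  1.873 -0.     1.291 -0.113] p [ 0.4024 -0.3827  0.1262] zt [ 0.002 -0.002 -1.   ] yt [ 0.71  -0.704  0.003] op 0.0142 gf 39.0 F [0.8 0.2 0.3]
corner px 120 7
```

Request:
step_arm([
  {"travel": [0.005,0,-0.06],"angular": [0,0,0],"gripper": 0},
  {"travel": [0.005,0,-0.12],"angular": [0,0,0],"gripper": 0},
  {"travel": [0.005,0,-0.12],"angular": [0,0,0],"gripper": 0},
  {"travel": [0.005,0,-0.12],"angular": [0,0,0],"gripper": 0.4},
  {"travel": [0.005,0,-0.12],"angular": [0,0,0],"gripper": 0.4},
  {"travel": [0.005,0,-0.12],"angular": [0,0,0],"gripper": 0.4},
  {"travel": [0.005,0,-0.05],"angular": [0,0,0],"gripper": 0.4},
  {"travel": [0.005,0,0.03],"angular": [0,0,0],"gripper": 0.4},
  {"travel": [0.005,0,0.1],"angular": [0,0,0],"gripper": 0.4},
])

```text
t: 34.65
tool_pos: [0.4073, -0.379, 0.19]
tool_rot: [2.894, 1.215, 0.003]
contact_force: [0.6, -1.5, -0.1]
opening: 0.0338
grip_force: 0.0
```

Request:
step_arm([
  {"travel": [0.03,0.07,0.04],"angular": [0,0,0.2],"gripper": 0.6},
  {"travel": [0.06,0.14,0.06],"angular": [0,0,0.4],"gripper": 0.6},
  {"travel": [0.09,0.21,0.06],"angular": [0,0,0.4],"gripper": 0.6},
  {"travel": [0.12,0.28,0.06],"angular": [0,0,0.4],"gripper": 0.6},
  {"travel": [0.15,0.35,0.06],"angular": [0,0,0.4],"gripper": 0.6},
  {"travel": [0.175,0.42,0.06],"angular": [0,0,0.4],"gripper": 0.6},
  {"travel": [0.2,0.49,0.06],"angular": [0,0,0.4],"gripper": 0.6},
  {"travel": [0.215,0.55,0.06],"angular": [0,0,0.4],"gripper": 0.6},
  {"travel": [0.225,0.6,0.0],"angular": [0,0,0.4],"gripper": 0.6},
  {"travel": [0.23,0.62,-0.03],"angular": [0,0,0.4],"gripper": 0.6},
])

```text
t: 35.65
tool_pos: [0.545, -0.0037, 0.1681]
tool_rot: [-2.668, -1.658, -0.003]
contact_force: [-0.3, -0.5, -0.6]
opening: 0.0509
grip_force: 0.0
```

Request:
step_arm([
  {"travel": [0,0,0],"angular": [0,0,0],"gripper": 0.6},
  {"travel": [0,0,0],"angular": [0,0,0],"gripper": 0.6},
])

```text
t: 35.85
tool_pos: [0.5453, -0.0068, 0.1694]
tool_rot: [2.67, 1.654, 0.002]
contact_force: [0.6, -0.6, 0.7]
opening: 0.0512
grip_force: 0.0
```

```bash
python3 - <<'E'
from h import *
o=log(); d=cap('wrist','w25')
g=cv2.GaussianBlur(cv2.cvtColor(d['img'],cv2.COLOR_RGB2GRAY),(3,3),0)
for c,s,_ in blobs(d,.03,(.54,.64,-.05,.05),60,mina=25): print(c.round(1),s,plane(d,*c,.028).round(4)[:2])
for p in((.5856,-.0099,.028),(.6058,.0094,.03),(.5774,.0239,.0235)): print(proj(d,p).round(1))
u,v=proj(d,(.59,.005,.025)).astype(int); x0,y0=max(0,u-66),max(0,v-45); print('origin',x0,y0)
c=g[y0:y0+90:3,x0:x0+132:2]
for i,r in enumerate(c): print('%3d'%(y0+3*i),''.join('@' if q<50 else '#' if q<90 else '+' if q<115 else '-' if q<135 else '.' if q<150 else ' ' for q in r))
E
```

```text
t 35.85 q [-1.490e-01 -9.300e-02  1.861e+00  1.000e-03  1.371e+00  3.120e-01] p [ 0.5453 -0.0068  0.1694] zt [ 0.002  0.    -1.   ] yt [ 0.895 -0.445  0.001] op 0.0512 gf 0.0 F [ 0.6 -0.6  0.7]
[372.2 190.9] [364 183  17  16 203] [ 0.586  -0.0023]
[376.2 201. ]
[392.2 162.8]
[343.9 161.4]
origin 306 133
133                                                     .-++++++###++#
136                                                      .-++++++#####
139                                                       --+++++#####
142                                                       .-+++++++###
145                                                        .-++++++###
148                                         .+###+          .-++++++##
151                                         --....          .-++++++##
154                    .-+--++++++++----+++++-....           .-+++++++
157                   .+++++++++++++--------+-....            .-++++++
160                   .-+++#+++++##-........--....             -++++++
163                   .+++##++++##+------.----....             .-+++++
166           
[... 567 characters left out ...]
                .   #@@@@@@@#.                           
193                           .  #@@@@@@@#   .                        
196                           .  .#@@@@@#-    .                       
199                            .  .-###+    ..                        
202                             .                                     
205                              .     .                              
208                               ..                                  
211                                                                   
214                                                                   
217                                                                   
220
```

The text view shows the nut now flat, with its bore at (372,191) and its sides turned about 31° in the image. Bolt B lies just above it, head cols 386–397. I compute a nut grasp shifted clear of the bolt.

```bash
python3 - <<'E'
from h import *
d=load('w25'); P=lambda u,v,z=.028:plane(d,u,v,z)
c=P(372,191); a=P(372+.86*20,191-.51*20)-c; b=P(372+.51*20,191+.86*20)-c
print('c',c.round(4),'u1 deg',np.degrees(np.arctan2(a[1],a[0])),'u2',np.degrees(np.arctan2(b[1],b[0])))
for q in((351,184),(368,210),(390,197),(375,172)): print(P(*q).round(4))
o=ctrl.get_obs(); 
v=b[:2]/np.linalg.norm(b[:2]); t=c[:2]+.011*v; print('target',t,'d/.6',(t-o['tool_pos'][:2])/.6,'z',o['tool_pos'][2],'yt deg',np.degrees(np.arctan2(-.445,.895)))
E
```

```text
c [ 0.5859 -0.0023  0.028 ] u1 deg 4.905335194404574 u2 -84.59344683813701
[0.5751 0.0085 0.028 ]
[ 0.5779 -0.0131  0.028 ]
[ 0.5953 -0.0116  0.028 ]
[0.5931 0.0086 0.028 ]
target [ 0.58694637 -0.01322549] d/.6 [ 0.06869777 -0.0099565 ] z 0.1701672208595773 yt deg -26.436872913254454
```

Request:
step_arm([
  {"travel": [0.069,-0.01,-0.04],"angular": [0,0,0.698],"gripper": 0.29},
  {"travel": [0.069,-0.01,-0.08],"angular": [0,0,0.698],"gripper": 0.29},
  {"travel": [0.069,-0.01,-0.1],"angular": [0,0,0.698],"gripper": 0.29},
  {"travel": [0.069,-0.01,-0.1],"angular": [0,0,0.698],"gripper": 0.29},
  {"travel": [0.069,-0.01,-0.1],"angular": [0,0,0.698],"gripper": 0.29},
  {"travel": [0.069,-0.01,-0.15],"angular": [0,0,0.698],"gripper": 0.29},
  {"travel": [0.069,-0.01,-0.2],"angular": [0,0,0.698],"gripper": 0.29},
  {"travel": [0.069,-0.01,-0.24],"angular": [0,0,0.698],"gripper": 0.29},
  {"travel": [0.069,-0.01,-0.255],"angular": [0,0,0.698],"gripper": 0.29},
  {"travel": [0.069,-0.01,-0.255],"angular": [0,0,0.698],"gripper": 0.29},
], squeeze=40)

```text
t: 36.9
tool_pos: [0.5874, -0.0134, 0.0168]
tool_rot: [2.126, 2.312, 0.002]
contact_force: [-0.4, -0.3, -0.5]
opening: 0.025
grip_force: 0.0
```

Request:
step_arm([
  {"travel": [0,0,0],"angular": [0,0,0],"gripper": 0},
  {"travel": [0,0,0],"angular": [0,0,0],"gripper": 0},
  {"travel": [0,0,0],"angular": [0,0,0],"gripper": 0},
  {"travel": [0,0,0],"angular": [0,0,0],"gripper": 0},
  {"travel": [0,0,0],"angular": [0,0,0],"gripper": 0},
])

```text
t: 37.4
tool_pos: [0.5881, -0.0133, 0.0172]
tool_rot: [2.122, 2.312, 0.003]
contact_force: [-0.4, -1.6, 6.3]
opening: 0.018
grip_force: 39.6
```

Request:
step_arm([
  {"travel": [0,0,0.04],"angular": [0,0,0],"gripper": 0},
  {"travel": [0,0,0.1],"angular": [0,0,0],"gripper": 0},
  {"travel": [0,0,0.18],"angular": [0,0,0],"gripper": 0},
  {"travel": [0,0,0.25],"angular": [0,0,0],"gripper": 0},
  {"travel": [0,0,0.25],"angular": [0,0,0],"gripper": 0},
])

```text
t: 37.9
tool_pos: [0.5907, -0.0131, 0.1738]
tool_rot: [2.117, 2.306, 0.014]
contact_force: [0.6, -0.3, 0.7]
opening: 0.0181
grip_force: 39.1
```

```bash
python3 - <<'E'
from h import *
o=log(); d=cap('wrist','w26')
E
```

```text
t 37.9 q [-1.490e-01  5.000e-03  1.759e+00  1.000e-03  1.363e+00 -2.340e-01] p [ 0.5907 -0.0131  0.1738] zt [ 0.014 -0.001 -1.   ] yt [0.996 0.086 0.014] op 0.0181 gf 39.1 F [ 0.6 -0.3  0.7]
```

Request:
step_arm([
  {"travel": [-0.035,-0.065,0],"angular": [0,0,0],"gripper": 0},
  {"travel": [-0.07,-0.13,0],"angular": [0,0,0],"gripper": 0},
  {"travel": [-0.11,-0.195,0],"angular": [0,0,0],"gripper": 0},
  {"travel": [-0.15,-0.26,0],"angular": [0,0,0],"gripper": 0},
  {"travel": [-0.19,-0.32,0],"angular": [0,0,0],"gripper": 0},
  {"travel": [-0.225,-0.385,0],"angular": [0,0,0],"gripper": 0},
  {"travel": [-0.257,-0.445,0],"angular": [0,0,0],"gripper": 0},
  {"travel": [-0.257,-0.445,-0.05],"angular": [0,0,0],"gripper": 0},
  {"travel": [-0.257,-0.445,-0.09],"angular": [0,0,0],"gripper": 0},
])

```text
t: 38.85
tool_pos: [0.4305, -0.2802, 0.1088]
tool_rot: [-2.126, -2.31, -0.001]
contact_force: [0.3, -0.0, -1.3]
opening: 0.0181
grip_force: 39.2
```

```bash
python3 - <<'E'
from h import *
o=log(); d=cap('wrist','w27'); casecheck(d)
for p in((.515,-.2697,.05),): print(proj(d,p))
E
```

```text
t 38.85 q [-0.722 -0.104  1.979  0.     1.27  -0.805] p [ 0.4305 -0.2802  0.1088] zt [-0.002  0.002 -1.   ] yt [ 0.997  0.083 -0.001] op 0.0181 gf 39.2 F [ 0.3 -0.  -1.3]
corner px 308 163
139 ..................................................
147 ..................................................
155 ..................########........................
163 ................#################.................
171 ..............###########################.........
179 ............#####################################.
187 ..........########################################
[489.85358202 255.93150344]
```

Request:
step_arm([
  {"travel": [0.011,0,-0.05],"angular": [0,0,0],"gripper": 0},
  {"travel": [0.011,0,-0.106],"angular": [0,0,0],"gripper": 0},
  {"travel": [0.011,0,-0.106],"angular": [0,0,0],"gripper": 0},
  {"travel": [0.011,0,-0.106],"angular": [0,0,0],"gripper": 0.35},
  {"travel": [0.011,0,-0.106],"angular": [0,0,0],"gripper": 0.35},
  {"travel": [0.011,0,-0.106],"angular": [0,0,0],"gripper": 0.35},
  {"travel": [0.011,0,-0.05],"angular": [0,0,0],"gripper": 0.35},
  {"travel": [0.011,0,0.04],"angular": [0,0,0],"gripper": 0.35},
  {"travel": [0.011,0,0.12],"angular": [0,0,0],"gripper": 0.35},
])

```text
t: 39.8
tool_pos: [0.4384, -0.2793, 0.1834]
tool_rot: [-2.124, -2.315, -0.0]
contact_force: [-0.1, -0.9, 0.0]
opening: 0.03
grip_force: 0.0
```

Request:
step_arm([
  {"travel": [0.035,0.065,0.0],"angular": [0,0,0.2],"gripper": 0.6},
  {"travel": [0.07,0.13,0.0],"angular": [0,0,0.4],"gripper": 0.6},
  {"travel": [0.11,0.195,0.0],"angular": [0,0,0.6],"gripper": 0.6},
  {"travel": [0.15,0.26,0.0],"angular": [0,0,0.7],"gripper": 0.6},
  {"travel": [0.18,0.32,0.0],"angular": [0,0,0.8],"gripper": 0.6},
  {"travel": [0.19,0.385,0.0],"angular": [0,0,0.8],"gripper": 0.6},
  {"travel": [0.2,0.45,0.0],"angular": [0,0,0.8],"gripper": 0.6},
  {"travel": [0.2,0.46,-0.03],"angular": [0,0,0.8],"gripper": 0.6},
  {"travel": [0.2,0.46,-0.03],"angular": [0,0,0.8],"gripper": 0.6},
])

```text
t: 40.7
tool_pos: [0.5577, -0.0019, 0.1621]
tool_rot: [-1.299, -2.857, 0.001]
contact_force: [-0.2, -0.1, -0.9]
opening: 0.051
grip_force: 0.0
```

```bash
cat >> h.py <<'E'
def asc(d,p,w=66,h=45):
    g=cv2.GaussianBlur(cv2.cvtColor(d['img'],cv2.COLOR_RGB2GRAY),(3,3),0)
    u,v=proj(d,p).astype(int); x0,y0=max(0,u-w),max(0,v-h); print('x0',x0,'(2px/char after |)')
    for i,r in enumerate(g[y0:y0+2*h:3,x0:x0+2*w:2]): print('%3d|'%(y0+3*i)+''.join('@' if q<50 else '#' if q<90 else '+' if q<115 else '-' if q<135 else '.' if q<150 else ' ' for q in r))
E
python3 - <<'E'
from h import *
o=log(); d=cap('wrist','w28'); asc(d,(.59,.012,.025))
for p in((.6058,.0094,.03),(.5774,.0239,.0235)): print(proj(d,p).round(1))
E
```

```text
t 40.7 q [-0.137 -0.053  1.836  0.     1.361 -0.854] p [ 0.5577 -0.0019  0.1621] zt [-0.003  0.001 -1.   ] yt [ 0.754  0.657 -0.002] op 0.051 gf 0.0 F [-0.2 -0.1 -0.9]
x0 303 (2px/char after |)
194|                                                                  
197|                                                                  
200|                                                                  
203|                                                                  
206|                                                                  
209|                                                                  
212|                               ---+-                    .         
215|                            .-++--+#-                   .         
218|                            .##++++++.                  -         
221|                            .+##+##+++                 -+         
224|                             -##+++++#-                -+         
227|                              -##++++##-               --         
230|                              .###++++#+          
[... 551 characters left out ...]
.-+##++++-.  ..         ..-++++++
257|           .------              .--###+-.   .....       .--+++++++
260|          .----------.          .---............      ..-+++++++++
263| ...-.---..----------.  .... .      ........         .--++++++++++
266|---------------------. .-------      ....           .--+++++++++++
269|-------------------------------.                  ..-+++++++++++++
272|-------------------------------.                 .--++++++++++++++
275|--------------------------------.               .-++++++++++++++++
278|---------------------------------             ..-+++++++++++++++++
281|---------------------------------            .--++++++++++++++++++
[384.8 258.9]
[368.  215.2]
```

Request:
step_arm([
  {"travel": [0.058,0.03,-0.04],"angular": [0,0,0.49],"gripper": 0.45},
  {"travel": [0.058,0.03,-0.08],"angular": [0,0,0.49],"gripper": 0.45},
  {"travel": [0.058,0.03,-0.1],"angular": [0,0,0.49],"gripper": 0.45},
  {"travel": [0.058,0.03,-0.1],"angular": [0,0,0.49],"gripper": 0.45},
  {"travel": [0.058,0.03,-0.15],"angular": [0,0,0.49],"gripper": 0.45},
  {"travel": [0.058,0.03,-0.2],"angular": [0,0,0.49],"gripper": 0.45},
  {"travel": [0.058,0.03,-0.23],"angular": [0,0,0.49],"gripper": 0.45},
  {"travel": [0.058,0.03,-0.239],"angular": [0,0,0.49],"gripper": 0.45},
  {"travel": [0.058,0.03,-0.239],"angular": [0,0,0.49],"gripper": 0.45},
], squeeze=40)

```text
t: 41.65
tool_pos: [0.5938, 0.0138, 0.0204]
tool_rot: [-0.737, -3.054, 0.0]
contact_force: [0.5, -0.8, -0.3]
opening: 0.0385
grip_force: 0.0
```

Request:
step_arm([
  {"travel": [0,0,0],"angular": [0,0,0],"gripper": 0},
  {"travel": [0,0,0],"angular": [0,0,0],"gripper": 0},
  {"travel": [0,0,0],"angular": [0,0,0],"gripper": 0},
  {"travel": [0,0,0],"angular": [0,0,0],"gripper": 0},
  {"travel": [0,0,0],"angular": [0,0,0],"gripper": 0},
  {"travel": [0,0,0],"angular": [0,0,0],"gripper": 0},
])

```text
t: 42.25
tool_pos: [0.5951, 0.0141, 0.0217]
tool_rot: [0.733, 3.052, -0.001]
contact_force: [-0.8, -0.5, 6.5]
opening: 0.0133
grip_force: 39.1
```

Request:
step_arm([
  {"travel": [0,0,0.04],"angular": [0,0,0],"gripper": 0},
  {"travel": [0,0,0.1],"angular": [0,0,0],"gripper": 0},
  {"travel": [0,0,0.18],"angular": [0,0,0],"gripper": 0},
  {"travel": [0,0,0.27],"angular": [0,0,0],"gripper": 0},
  {"travel": [0,0,0.27],"angular": [0,0,0],"gripper": 0},
])

```text
t: 42.75
tool_pos: [0.5978, 0.0143, 0.1909]
tool_rot: [0.73, 3.041, 0.003]
contact_force: [1.1, 0.0, 0.3]
opening: 0.0134
grip_force: 39.0
```

```bash
python3 - <<'E'
from h import *
o=log(); d=cap('wrist','w29'); t=cap('top','t29')
E
```

```text
t 42.75 q [-0.101  0.008  1.727  0.     1.393 -1.2  ] p [0.5978 0.0143 0.1909] zt [ 0.014 -0.001 -1.   ] yt [0.454 0.891 0.005] op 0.0134 gf 39.0 F [1.1 0.  0.3]
```

Request:
step_arm([
  {"travel": [-0.03,-0.07,0],"angular": [0,0,0],"gripper": 0},
  {"travel": [-0.06,-0.14,0],"angular": [0,0,0],"gripper": 0},
  {"travel": [-0.09,-0.21,0],"angular": [0,0,0],"gripper": 0},
  {"travel": [-0.12,-0.28,0],"angular": [0,0,0],"gripper": 0},
  {"travel": [-0.155,-0.35,0],"angular": [0,0,0],"gripper": 0},
  {"travel": [-0.185,-0.42,0],"angular": [0,0,0],"gripper": 0},
  {"travel": [-0.22,-0.49,0],"angular": [0,0,0],"gripper": 0},
  {"travel": [-0.25,-0.56,0],"angular": [0,0,0],"gripper": 0},
  {"travel": [-0.283,-0.624,-0.03],"angular": [0,0,0],"gripper": 0},
  {"travel": [-0.283,-0.624,-0.08],"angular": [0,0,0],"gripper": 0},
])

```text
t: 43.85
tool_pos: [0.4216, -0.3643, 0.1331]
tool_rot: [0.743, 3.052, -0.004]
contact_force: [1.1, 0.9, -0.8]
opening: 0.0138
grip_force: 39.0
```

```bash
python3 - <<'E'
from h import *
o=log(); d=cap('wrist','w30'); t=cap('top','t30')
for p in((.4199,-.2308,.05),(.515,-.2697,.05),(.36,-.4,.05)): print(proj(d,p))
casecheck(d)
A,B=load('t29'),load('top0')
m=lambda im:cv2.inRange(cv2.cvtColor(im['img'],cv2.COLOR_RGB2HSV),(10,70,60),(28,255,255))
for im in(B,A):
  M=m(im); M[:195]=0;M[310:]=0;M[:,:420]=0;M[:,545:]=0
  cs,_=cv2.findContours(M,cv2.RETR_EXTERNAL,cv2.CHAIN_APPROX_SIMPLE); c=max(cs,key=cv2.contourArea); print(cv2.contourArea(c),cv2.approxPolyDP(c,3,True)[:,0].tolist())
E
```

```text
t 43.85 q [-0.845 -0.028  1.863 -0.002  1.305 -1.938] p [ 0.4216 -0.3643  0.1331] zt [-0.001 -0.003 -1.   ] yt [ 0.459  0.888 -0.003] op 0.0138 gf 39.0 F [ 1.1  0.9 -0.8]
[546.54656576 133.79697152]
[535.83436104 311.68855645]
[210.68530644 180.5907662 ]
corner px 546 133
109 ..................................................
117 ..................................................
125 ..................................................
133 ..................................................
141 ..................................................
149 ###################...............................
157 ###################...............................
4844.0 [[464, 207], [451, 223], [457, 227], [446, 229], [432, 266], [501, 292], [516, 254], [508, 251], [519, 250], [536, 236], [496, 218], [499, 211], [492, 218]]
4974.5 [[466, 203], [454, 219], [459, 224], [448, 226], [434, 262], [504, 288], [518, 251], [510, 247], [520, 247], [538, 232], [511, 221], [499, 211], [495, 214]]
```

```bash
python3 - <<'E'
from h import *
d=load('w30'); print(proj(d,(.4294,-.2368,.05)),proj(d,(.4245,-.2245,.05)))
h=cv2.cvtColor(d['img'],cv2.COLOR_RGB2HSV); m=cv2.inRange(h,(10,70,50),(28,255,255))
for r in range(120,340,10): print(r,''.join('#' if q else '.' for q in m[r,100:640:6]))
A,T=load('t29'),load('top0')
for im,pts in((T,[(432,266),(501,292),(516,254),(446,229)]),(A,[(434,262),(504,288),(518,251),(448,226)])):
    C=np.array([plane(im,u,v,.05)[:2] for u,v in pts]); f=C[3]-C[0]+C[2]-C[1]; print(C.mean(0),np.degrees(np.arctan2(f[1],f[0])))
E
```

```text
[541.535444   155.50488776] [560.92600797 136.13208822]
120 ..........................................................................................
130 ..........................................................................................
140 ..........................................................................................
150 ........................................................##################................
160 ....................................######################################................
170 ...................#######################################################................
180 ................##########################################################................
190 ................#############################################....#########................
200 ................############################################......########................
210 .................###########################################......########................
220 .................###############.########################.......##########................
[... 437 characters left out ...]
#####################.................
280 ...................###########...##.....#################################.................
290 ...................################.....#################################.................
300 ...................############...#....##...#############################.................
310 ....................########......#....##......##########################.................
320 ....................#######.......#.............#########################.................
330 ....................#######.......#.............#########################.................
[ 0.42750105 -0.33253721] -22.498370888962167
[ 0.43672128 -0.33868244] -22.362753409824105
```

The case was knocked about 11 mm, to a centre near (0.4406,-0.344) with unchanged yaw. I correct for that and release the bolt.

Request:
step_arm([
  {"travel": [0.01,-0.016,-0.05],"angular": [0,0,0],"gripper": 0},
  {"travel": [0.01,-0.016,-0.11],"angular": [0,0,0],"gripper": 0},
  {"travel": [0.01,-0.016,-0.135],"angular": [0,0,0],"gripper": 0},
  {"travel": [0.01,-0.016,-0.135],"angular": [0,0,0],"gripper": 0.4},
  {"travel": [0.01,-0.016,-0.135],"angular": [0,0,0],"gripper": 0.4},
  {"travel": [0.01,-0.016,-0.135],"angular": [0,0,0],"gripper": 0.4},
  {"travel": [0.01,-0.016,-0.08],"angular": [0,0,0],"gripper": 0.4},
  {"travel": [0.01,-0.016,0.0],"angular": [0,0,0],"gripper": 0.4},
  {"travel": [0.01,-0.016,0.08],"angular": [0,0,0],"gripper": 0.4},
])

```text
t: 44.85
tool_pos: [0.4296, -0.3694, 0.1845]
tool_rot: [0.734, 3.055, -0.002]
contact_force: [1.0, -1.6, 0.9]
opening: 0.0345
grip_force: 0.0
```

Request:
step_arm([
  {"travel": [0.07,0,0.07],"angular": [0,0,-0.2],"gripper": 0},
  {"travel": [0.14,0,0.14],"angular": [0,0,-0.4],"gripper": 0},
  {"travel": [0.21,0,0.2],"angular": [0,0,-0.6],"gripper": 0},
  {"travel": [0.21,0,0.2],"angular": [0,0,-0.6],"gripper": 0},
  {"travel": [0.21,0,0.2],"angular": [0,0,-0.6],"gripper": 0},
])

```text
t: 45.35
tool_pos: [0.5586, -0.37, 0.3078]
tool_rot: [1.42, 2.793, -0.003]
contact_force: [-0.9, -0.7, 0.2]
opening: -0.0001
grip_force: 0.0
```

```bash
python3 - <<'E'
from h import *
o=log(); d=cap('wrist','w31'); t=cap('top','t31'); s=cap('scene','s31')
c=np.array([.4406,-.3442]);th=np.radians(-22.3);X=np.array([np.cos(th),np.sin(th)]);Y=np.array([-X[1],X[0]])
# rectified ascii map of case floor z=.018 : 2.5mm cells x, 
h=cv2.cvtColor(d['img'],cv2.COLOR_RGB2HSV)
for xl in np.arange(.055,-.056,-.005):
    r=''
    for yl in np.arange(.095,-.096,-.0025):
        u,v=proj(d,(*(c+xl*X+yl*Y),.02)).round().astype(int)
        r+=('?' if not(0<=u<640 and 0<=v<480) else '.' if h[v,u,1]>70 else '#' if h[v,u,2]<50 else 'o')
    print('%+.3f'%xl,r)
asc(d,(.59,.0,.02),10,10)
E
```

```text
t 45.35 q [-0.696  0.119  1.417 -0.     1.597 -1.326] p [ 0.5586 -0.37    0.3078] zt [ 0.007 -0.006 -1.   ] yt [0.808 0.589 0.002] op -0.0001 gf 0.0 F [-0.9 -0.7  0.2]
+0.055 ooooo.o.............ooo.ooooooo.oo..oooooooooo.oooooooooooo.............ooooo
+0.050 .............................................................................
+0.045 .............................................................................
+0.040 .............................................................................
+0.035 .............................................................................
+0.030 .............................................................................
+0.025 .............................................................................
+0.020 ...........................................................o.................
+0.015 .....................................................oooooooo................
+0.010 .............oo...............................o......oooo.#ooo...............
+0.005 ............ooooooo..........................ooooo....ooo#ooooo............
[... 453 characters left out ...]
...................................ooooooo..oo.............
-0.030 .......ooooooo....................................ooooooo....................
-0.035 ..................................................oooo.......................
-0.040 ??...........................................................................
-0.045 ??????.......................................................................
-0.050 ?????????....................................................................
-0.055 ????????????.................................................................
x0 599 (2px/char after |)
  0|     .... 
  3|     ...  
  6|     ...  
  9|      ....
 12|       ...
 15|.... .....
 18|    ......
```

The rectified map shows two nuts in the nut well and three bolts in the bolt well. Now I get behind the lid and check that the tray is empty.

Request:
step_arm([
  {"travel": [0.036,-0.05,0],"angular": [0,0,0.702],"gripper": 0},
  {"travel": [0.036,-0.05,0],"angular": [0,0,0.702],"gripper": 0},
  {"travel": [0.036,-0.05,0],"angular": [0,0,0.702],"gripper": 0},
  {"travel": [0.036,-0.05,0],"angular": [0,0,0.702],"gripper": 0},
  {"travel": [0.036,-0.05,0],"angular": [0,0,0.702],"gripper": 0},
  {"travel": [0.036,-0.05,0],"angular": [0,0,0.702],"gripper": 0},
])

```text
t: 46.1
tool_pos: [0.576, -0.3994, 0.3003]
tool_rot: [-0.615, -3.078, -0.001]
contact_force: [0.2, 0.6, 0.5]
opening: 0.0001
grip_force: 0.0
```

```bash
cat > lid.py <<'E'
from mv import *
from h import *
o=log(); t=cap('top','t32')
c=np.array([.4406,-.3442]);th=np.radians(-22.3);X=np.array([np.cos(th),np.sin(th)]);Y=np.array([-X[1],X[0]])
p0=o['tool_pos']; r0=R.from_rotvec(o['tool_rot']); print('local',(p0[:2]-c)@X,(p0[:2]-c)@Y,'yt deg',np.degrees(np.arctan2(*r0.as_matrix()[[1,0],1])))
# lid estimates in top picture
M=cv2.inRange(cv2.cvtColor(t['img'],cv2.COLOR_RGB2HSV),(10,70,60),(28,255,255)); M[:195]=0;M[310:]=0;M[:,:420]=0;M[:,545:]=0
cs,_=cv2.findContours(M,cv2.RETR_EXTERNAL,cv2.CHAIN_APPROX_SIMPLE); k=max(cs,key=cv2.contourArea); print(cv2.approxPolyDP(k,3,True)[:,0].tolist())
L=[]
st=lambda x,z:np.array([*(c+x*X),z])
for z in(.26,.21,.165,.13): L.append(st(.155,z))
L.append(st(.13,.13))
for a in np.arange(2.0,-.01,-.1):
    rho=.095; x=.055-rho*np.cos(a)+.006*np.sin(a)+.011; z=.0505+rho*np.sin(a)+.006*np.cos(a)
    if a>1.5: z=.13
    elif a>1.2: z=min(z,.13+(1.5-a)*.1)
    L.append(st(x,z))
I=r0
rows(p0,I,[(p,I) for p in L],9)
print([(l.round(3)).tolist() for l in L[::4]])
# tray empties?
w=load('t31'); g=cv2.cvtColor(w['img'],cv2.COLOR_RGB2GRAY)
pts=np.array([proj(w,(x,y,.018)) for x,y in((.49,-.085),(.49,.108),(.602,.108),(.602,-.085))]).astype(np.int32); k=np.zeros_like(g);cv2.fillPoly(k,[pts],1); v=g[k>0]; print('tray floor pct',np.percentile(v,[0,1,5,50,99]))
E
python3 lid.py
```

```text
t 46.1 q [-7.120e-01  2.010e-01  1.338e+00 -1.000e-03  1.606e+00 -1.889e+00] p [ 0.576  -0.3994  0.3003] zt [-0.003  0.001 -1.   ] yt [0.384 0.923 0.   ] op 0.0001 gf 0.0 F [0.2 0.6 0.5]
local 0.1462061583562754 0.00030352007729256394 yt deg 67.40892483905728
[[496, 214], [466, 203], [454, 219], [459, 224], [448, 226], [434, 261], [449, 269], [478, 235], [469, 229], [481, 231]]
([0.013, -0.006, -0.067], [0.0, 0.0, 0.0])
([0.013, -0.006, -0.151], [0.0, 0.0, 0.0])
([0.013, -0.006, -0.226], [0.0, 0.0, 0.0])
([0.013, -0.006, -0.284], [0.0, 0.0, 0.0])
([-0.025, 0.01, -0.284], [0.0, 0.0, 0.0])
([-0.054, 0.022, -0.284], [0.0, 0.0, 0.0])
([-0.068, 0.027, -0.284], [0.0, 0.0, 0.0])
([-0.082, 0.033, -0.284], [0.0, 0.0, 0.0])
([-0.096, 0.039, -0.284], [0.0, 0.0, 0.0])
--
([-0.014, 0.006, 0.0], [0.0, 0.0, 0.0])
([-0.029, 0.012, 0.0], [0.0, 0.0, 0.0])
([-0.044, 0.018, 0.017], [0.0, 0.0, 0.0])
([-0.058, 0.024, 0.023], [0.0, 0.0, 0.0])
([-0.072, 0.029, 0.019], [0.0, 0.0, 0.0])
([-0.086, 0.035, 0.013], [0.0, 0.0, 0.0])
([-0.099, 0.041, 0.006], [0.0, 0.0, 0.0])
([-0.112, 0.046, -0.002], [0.0, 0.0, 0.0])
([-0.123, 0.05, -0.012], [0.0, 0.0, 0.0])
--
([-0.011, 0.005, -0.011], [0.0, 0.0, 0.0])
([-0.021, 0.009, -0.023], [0.0, 0.0, 0.0])
([-0.029, 0.012, -0.036], [0.0, 0.0, 0.0])
([-0.036, 0.015, -0.05], [0.0, 0.0, 0.0])
([-0.042, 0.018, -0.064], [0.0, 0.0, 0.0])
([-0.047, 0.019, -0.079], [0.0, 0.0, 0.0])
([-0.05, 0.021, -0.095], [0.0, 0.0, 0.0])
([-0.051, 0.021, -0.11], [0.0, 0.0, 0.0])
--
[[0.584, -0.403, 0.26], [0.561, -0.394, 0.13], [0.518, -0.376, 0.13], [0.484, -0.362, 0.144], [0.451, -0.349, 0.129], [0.427, -0.339, 0.101], [0.415, -0.334, 0.066]]
tray floor pct [172. 173. 174. 177. 180.]
```

Request:
step_arm([
  {"travel": [0.013,-0.006,-0.067],"angular": [0,0,0],"gripper": 0},
  {"travel": [0.013,-0.006,-0.145],"angular": [0,0,0],"gripper": 0},
  {"travel": [0.013,-0.006,-0.22],"angular": [0,0,0],"gripper": 0},
  {"travel": [0.013,-0.006,-0.284],"angular": [0,0,0],"gripper": 0},
  {"travel": [-0.025,0.01,-0.284],"angular": [0,0,0],"gripper": 0},
  {"travel": [-0.054,0.022,-0.284],"angular": [0,0,0],"gripper": 0},
  {"travel": [-0.068,0.027,-0.284],"angular": [0,0,0],"gripper": 0},
  {"travel": [-0.082,0.033,-0.284],"angular": [0,0,0],"gripper": 0},
  {"travel": [-0.096,0.039,-0.284],"angular": [0,0,0],"gripper": 0},
])

```text
t: 47.05
tool_pos: [0.5197, -0.3765, 0.1323]
tool_rot: [0.611, 3.08, -0.002]
contact_force: [0.8, -0.8, 0.9]
opening: -0.0006
grip_force: 0.0
```

Request:
step_arm([
  {"travel": [-0.014,0.006,0],"angular": [0,0,0],"gripper": 0},
  {"travel": [-0.029,0.012,0],"angular": [0,0,0],"gripper": 0},
  {"travel": [-0.044,0.018,0.017],"angular": [0,0,0],"gripper": 0},
  {"travel": [-0.058,0.024,0.023],"angular": [0,0,0],"gripper": 0},
  {"travel": [-0.072,0.029,0.019],"angular": [0,0,0],"gripper": 0},
  {"travel": [-0.086,0.035,0.013],"angular": [0,0,0],"gripper": 0},
  {"travel": [-0.099,0.041,0.006],"angular": [0,0,0],"gripper": 0},
  {"travel": [-0.112,0.046,-0.002],"angular": [0,0,0],"gripper": 0},
  {"travel": [-0.123,0.05,-0.012],"angular": [0,0,0],"gripper": 0},
])

```text
t: 47.95
tool_pos: [0.4448, -0.3455, 0.123]
tool_rot: [-0.611, -3.08, -0.001]
contact_force: [-0.1, -0.2, 0.9]
opening: -0.0
grip_force: 0.4
```

```bash
python3 - <<'E'
from h import *
o=log(); t=cap('top','t33')
M=cv2.inRange(cv2.cvtColor(t['img'],cv2.COLOR_RGB2HSV),(10,70,60),(28,255,255)); M[:195]=0;M[310:]=0;M[:,:420]=0;M[:,545:]=0
cs,_=cv2.findContours(M,cv2.RETR_EXTERNAL,cv2.CHAIN_APPROX_SIMPLE)
for k in cs:
  if cv2.contourArea(k)>80: print(cv2.approxPolyDP(k,3,True)[:,0].tolist())
E
```

```text
t 47.95 q [-7.920e-01 -1.000e-03  1.854e+00 -1.000e-03  1.290e+00 -1.971e+00] p [ 0.4448 -0.3455  0.123 ] zt [-0.002  0.001 -1.   ] yt [0.382 0.924 0.   ] op -0.0 gf 0.4 F [-0.1 -0.2  0.9]
[[508, 260], [518, 271], [520, 262]]
[[453, 221], [434, 262], [459, 272], [463, 269], [459, 263], [474, 245], [471, 240], [476, 231]]
```

Request:
step_arm([
  {"travel": [-0.011,0.005,-0.011],"angular": [0,0,0],"gripper": 0},
  {"travel": [-0.021,0.009,-0.023],"angular": [0,0,0],"gripper": 0},
  {"travel": [-0.029,0.012,-0.036],"angular": [0,0,0],"gripper": 0},
  {"travel": [-0.036,0.015,-0.05],"angular": [0,0,0],"gripper": 0},
  {"travel": [-0.042,0.018,-0.064],"angular": [0,0,0],"gripper": 0},
  {"travel": [-0.047,0.019,-0.079],"angular": [0,0,0],"gripper": 0},
  {"travel": [-0.05,0.021,-0.095],"angular": [0,0,0],"gripper": 0},
  {"travel": [-0.051,0.021,-0.106],"angular": [0,0,0],"gripper": 0},
  {"travel": [-0.051,0.021,-0.109],"angular": [0,0,0],"gripper": 0},
  {"travel": [-0.051,0.021,-0.109],"angular": [0,0,0],"gripper": 0},
])

```text
t: 49.0
tool_pos: [0.415, -0.3333, 0.058]
tool_rot: [-0.611, -3.08, -0.0]
contact_force: [-0.5, -0.5, 0.8]
opening: -0.0002
grip_force: 0.0
```

```bash
python3 - <<'E'
from h import *
o=log()
E
```

```text
t 49.0 q [-8.160e-01  9.000e-03  1.964e+00 -1.000e-03  1.170e+00 -1.995e+00] p [ 0.415  -0.3333  0.058 ] zt [-0.002  0.001 -1.   ] yt [ 0.382  0.924 -0.   ] op -0.0002 gf 0.0 F [-0.5 -0.5  0.8]
```

Request:
step_arm([
  {"travel": [-0.015,0.006,-0.003],"angular": [0,0,0],"gripper": 0},
  {"travel": [-0.015,0.006,-0.006],"angular": [0,0,0],"gripper": 0},
  {"travel": [-0.015,0.006,-0.008],"angular": [0,0,0],"gripper": 0},
  {"travel": [-0.015,0.006,-0.008],"angular": [0,0,0],"gripper": 0},
])

```text
t: 49.4
tool_pos: [0.4055, -0.3299, 0.0563]
tool_rot: [-0.61, -3.078, -0.0]
contact_force: [-7.7, 5.8, 15.5]
opening: 0.0001
grip_force: 8.0
```

Pressed with 15 N at 56 mm, which is the shut lid's top height. I rise and check everything.

Request:
step_arm([
  {"travel": [0,0,0.02],"angular": [0,0,0],"gripper": 0},
  {"travel": [0,0,0.1],"angular": [0,0,0],"gripper": 0},
  {"travel": [0,0,0.18],"angular": [0,0,0],"gripper": 0},
  {"travel": [0,0,0.26],"angular": [0,0,0],"gripper": 0},
  {"travel": [-0.07,-0.05,0.34],"angular": [0,0,0],"gripper": 0},
  {"travel": [-0.12,-0.13,0.38],"angular": [0,0,0],"gripper": 0},
  {"travel": [-0.17,-0.2,0.38],"angular": [0,0,0],"gripper": 0},
  {"travel": [-0.2,-0.27,0.38],"angular": [0,0,0],"gripper": 0},
  {"travel": [-0.2,-0.34,0.38],"angular": [0,0,0],"gripper": 0},
  {"travel": [-0.2,-0.34,0.38],"angular": [0,0,0],"gripper": 0},
])

```text
t: 50.4
tool_pos: [0.284, -0.5373, 0.2819]
tool_rot: [-0.617, -3.08, 0.003]
contact_force: [-0.7, 0.7, -0.4]
opening: 0.0002
grip_force: 0.0
```

```bash
python3 - <<'E'
from h import *
o=log(); t=cap('top','t40'); d=cap('wrist','w40'); s=cap('scene','s40'); T=load('top0')
M=cv2.inRange(cv2.cvtColor(t['img'],cv2.COLOR_RGB2HSV),(10,60,60),(28,255,255)); M[:195]=0;M[310:]=0;M[:,:420]=0;M[:,545:]=0
cs,_=cv2.findContours(M,cv2.RETR_EXTERNAL,cv2.CHAIN_APPROX_SIMPLE); k=max(cs,key=cv2.contourArea); print(cv2.contourArea(k),cv2.approxPolyDP(k,3,True)[:,0].tolist())
b=cv2.boxPoints(cv2.minAreaRect(k)); C=np.array([plane(t,u,v,.0565)[:2] for u,v in b]);print(C.round(3).tolist(),np.linalg.norm(C-np.roll(C,1,0),axis=1).round(3))
D=np.abs(t['img'].astype(int)-T['img']).sum(2)
print('bottle diff',D[262:284,362:384].max(), 'tray',np.percentile(cv2.cvtColor(t['img'],cv2.COLOR_RGB2GRAY)[192:232,305:380],[0,50,100]))
g=cv2.medianBlur(cv2.cvtColor(t['img'],cv2.COLOR_RGB2GRAY),3); u,v=proj(t,(.574,-.2,.09)).astype(int)
H=cv2.HoughCircles(g[v-25:v+25,u-25:u+25],cv2.HOUGH_GRADIENT,1,20,param1=80,param2=8,minRadius=8,maxRadius=16); print('cup',[(plane(t,x+u-25,y+v-25,.09).round(3),r) for x,y,r in (H[0][:2] if H is not None else [])])
E
```

```text
t 50.4 q [-1.206e+00 -1.400e-02  1.596e+00 -2.000e-03  1.558e+00 -2.381e+00] p [ 0.284  -0.5373  0.2819] zt [-0.001 -0.002 -1.   ] yt [ 0.385  0.923 -0.002] op 0.0002 gf 0.0 F [-0.7  0.7 -0.4]
3148.5 [[519, 250], [482, 234], [498, 211], [481, 234], [463, 224], [451, 223], [437, 260], [463, 271], [474, 281], [478, 277], [496, 288], [505, 288]]
[[0.411, -0.225], [0.596, -0.296], [0.528, -0.481], [0.345, -0.406]] [0.193 0.199 0.196 0.197]
bottle diff 61 tray [159. 165. 169.]
cup [(array([ 0.573, -0.207,  0.09 ]), np.float32(10.6))]
```

```bash
python3 - <<'E'
from h import *
t=load('t40'); C=[plane(t,u,v,.0565)[:2] for u,v in((451,223),(519,250),(505,288),(437,260))]
print([np.linalg.norm(C[i]-C[i-1]).round(3) for i in range(4)])
print(ctrl.finish_job())
E
```

```text
[np.float64(0.105), np.float64(0.189), np.float64(0.107), np.float64(0.187)]
the job is handed in; nothing more can be done
None
```

I handed the job in at about 50 s: three bolts and two nuts are sorted into their wells, the lid is pressed shut, the empty cup stands upside down beside the tray, and the bottle is still upright; the judge's verdict was not shown.

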